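# Square a culture plate into the stage corner and secure it

## Task

Take the push block out of its tray and, holding it, slide the black culture plate along the metal stage until it sits flush against both fences of the square corner; do not touch the plate with the gripper or the arm. Then stand the push block upright back in its tray, and finally swing the stage's keeper arm all the way in over the plate, leaving the plate flush in the corner. Keep the plate flat on the stage, and leave the tip box, the bottle and the jar where they are.

Things in the scene. Friction and masses are not known exactly. Their poses are not given: they have to be found in the camera images.
- stage: Fixed aluminium slab, 220 (x) by 260 (y) by 12 mm high, on the bench; it never moves during the job. Origin: centre of its underside; its z axis is up. Two dark steel fences 10 mm thick and 8 mm high stand on its top: the far fence, along y, has its plate-side face at x = +75 mm (from y = -120 to +105 mm); the left fence, along x, has its plate-side face at y = +100 mm (from x = -65 to +75 mm). Its yaw varies within 0.3 rad of the world's.
- stage_corner (a point): Inner corner of the two fences on the stage's top face: at (75, 100, 12) mm in the stage's frame, axes parallel to the stage's. The plate must be pushed towards +x and +y of the stage.
- plate: Black plastic culture plate with 24 round grey wells, 85.5 mm (its x) by 127.8 mm (its y) by 14.4 mm high, about 0.12 kg, lying loose on the stage, clear of both fences, turned up to 0.3 rad against the stage. Origin: centre of its underside. Flush in the corner its origin is at (32, 36, 12) mm in the stage's frame and its axes are parallel to the stage's.
- plate_corner (a point): Lower far-left corner of the plate, at (42.75, 63.9, 0) mm in the plate's frame: the corner that goes into the stage's corner.
- pusher: White plastic push block, about 0.09 kg, like an upside-down T: a flat foot 22 mm (x) by 70 mm (y) by 14 mm high, and from its middle an upright grip 16 mm (x) by 22 mm (y) that reaches up to z = 76 mm. Origin: centre of the underside of the foot. It starts standing upright in the tray.
- tray: Fixed shallow steel tray for the push block, outside 80 mm (x) by 120 mm (y) by 14 mm high, walls 4 mm, floor 4 mm thick. Origin: centre of its underside. It stands to the left or to the right of the stage, its yaw within 0.35 rad of the world's.
- keeper (a joint): Angle of the keeper, a flat steel arm (86 mm long, 14 mm wide, its underside 30 mm and its top 36 mm above the bench, so it passes over the plate and fences) that turns level about an upright pin behind the far fence. 0: it lies along the far fence, pointing to the stage's +y. It grows anticlockwise seen from above; at the stop, 1.55 rad, it points to the stage's -x, over the plate. It turns easily (about 0.5 N at the knob) and stays where it is left. Start: 0 to 0.25.
- keeper_pivot (a point): Axis of the keeper's pin, on the stage's top face: at (97, 0, 12) mm in the stage's frame. The pin's head reaches 42 mm above the bench.
- keeper_knob (a point): Centre of the top of the keeper's upright black knob, 14 mm in diameter, 70 mm from the pin; the knob stands from 36 to 66 mm above the bench.
- tipbox: Bystander: blue box with clear lid, 85 by 120 by 62 mm, on the other side of the stage from the tray. Origin: centre of its underside.
- flask: Bystander: glass bottle with orange cap, 68 mm in diameter, 150 mm high, far left on the bench. Origin: centre of its underside.
- jar: Bystander: amber jar with white lid, 60 mm in diameter, 80 mm high, far right on the bench. Origin: centre of its underside.
Mind the look-alikes: they are no part of the job. Of the things like the pusher, leave any that is purple or yellow; of the rest the smaller one is meant.

How it is judged:
On the way, in this order (a step that is already met when the one before it is completed fails the run):
1. the push block is held, lifted out of the tray (z of pusher in the frame of tray above 0.012 m and contact force between pusher and the fingers above 1 N), for 0.1 s.
2. with the push block in the gripper, the plate sits flush against both fences (x of plate_corner in the frame of stage_corner between -0.002 and 0.002 m and y of plate_corner in the frame of stage_corner between -0.002 and 0.002 m and angle between the x axis of plate and the x axis of stage, either way round below 0.02 rad and z of plate in the frame of stage below 0.015 m and linear speed of plate below 0.01 m/s and contact force between pusher and the fingers above 1 N), for 0.2 s.
3. the push block stands upright in its tray, released, the plate still flush (z of pusher in the frame of tray between 0 and 0.009 m and angle between pusher's own z axis and vertical below 0.08 rad and horizontal distance between pusher and tray below 0.05 m and contact force between pusher and the fingers below 0.1 N and linear speed of each of pusher, plate below 0.01 m/s and x of plate_corner in the frame of stage_corner between -0.002 and 0.002 m and y of plate_corner in the frame of stage_corner between -0.002 and 0.002 m and angle between the x axis of plate and the x axis of stage, either way round below 0.02 rad and z of plate in the frame of stage below 0.015 m), for 0.2 s.
4. the keeper is swung in over the plate (value of joint keeper above 1.4 rad), for 0.2 s.
At the end, for the whole second after the job is handed in: The plate lies flat on the stage with its corner within 2 mm of the fences' corner along both edges and square to within 0.02 rad, the push block stands upright (within 0.08 rad) on the floor of its tray, released, the keeper is turned in beyond 1.4 rad, and plate and push block are at rest (all of step 3 and value of joint keeper above 1.4 rad); the robot touches nothing.
It fails at once if the gripper or the arm touches the plate (contact force between plate and the fingers above 0.3 N or contact force between plate and the arm above 0.3 N).
It fails at once if the plate is lifted off or tipped (angle between plate's own z axis and vertical above 0.12 rad or z of plate in the frame of stage above 0.022 m).
It fails at once if a bystander is moved by more than 20 mm (distance of any of tipbox, flask, jar from where it was at the start of the episode above 0.02 m).
It also fails if it takes over 69 s, if anything falls off the work surface, if the arm or the gripper's body presses on something with over 40 N, if the wrist force passes 120 N, or if a joint passes its speed limit or range.

## Robot

A 7-joint arm with a two-finger parallel gripper is mounted at the origin on the work surface. World frame = base frame: x ahead of the robot, y to its left, z up, the work surface at z = 0. Lengths are in m, angles in rad, forces in N, time in s.
With the tool pointing down it reaches from about 0.4 to 0.85 m from the base axis. Payload 4.5 kg.
Tool frame: the origin (TCP) lies on the centre line of the jaws, within the pads' length; the fingertips stand 11 mm ahead of it and the grasp point (between the pads) lies 8 mm behind it; z points along the fingers, y is the line along which they close (so a half turn about z gives the same grasp; the last joint's range is limited). The gripper opens to 88 mm and grips with 3 to 60 N. Pads are 18 mm wide; open, the fingers measure 123 mm over their backs; the gripper's body (75 mm by 187 mm) begins 45 mm behind the grasp point.
Start: joints at [1.372, 0.689, -0.195, 1.565, 0.157, 0.902, -0.215], TCP at [0.144, -0.608, 0.25] pointing down, gripper open.
Joint ranges: [-3.01, 3.01], [-0.46, 2.08], [-1.47, 1.51], [0.13, 2.56], [-1, 4.14], [0.04, 2.09], [-2.66, 2.66]. Speed limits (rad/s): [2.57, 2.57, 3.14, 3.14, 3.14, 3.14, 3.14].

## Interface

Orientations are given as a unit quaternion [x, y, z, w].
In Python, from plant import * gives the robot as it stands. The module is installed in compiled form; this text tells all that it offers.
- The arm moves only by the tool send_rows, never from a script. Its argument "motion" is a list of rows, each an object of numbers: "x", "y", "z": the shift along the tool's x, y, z in cm; "rx", "ry", "rz": the turn, a rotation vector about the tool's x, y, z in rad; "jaw": the finger opening in cm, from 0 to 8.81. In form: [{"x": .., "y": .., "z": .., "rx": .., "ry": .., "rz": .., "jaw": ..}, ...]. A call has exactly 5 rows; each row shifts and turns the commanded pose from where the row before left it, along the tool's axes as they then stand; what a row does not reach is not made up. A row lasts 1/10 s, in which the tool goes at most 50 mm and 8.59 degrees, less where a joint would pass 70% of its speed; a pose out of reach is approached as far as the arm can. A call is refused whole if a number of a shift passes 5 or a number of a turn 0.15, either way. A call with a gripper value outside its range is refused whole. The fingers move at their own pace and stop on an object; "grip_force" is the grip in N (left out, the last holds). Time passes only in rows, so rows that do not move let the fingers close, or fill a call up. It gives the time, the measured TCP pose, the force, the opening and the grip force at its end, in the units of the state.
- get_state(): the state, without advancing time (a new reading comes with each control period).
- snapshot(name): name is "scene" or "side" or "wrist"; returns a dict with "img" (480x640x3 uint8, red, green, blue), "vertical_fov" (degrees; the focal length in pixels is half the picture's height over the tangent of half this angle, whatever the lens; pixels are square), "cx", "cy" (the principal point, pixels), "D" ([k1, k2, p1, p2, k3] as OpenCV has them; the pictures are not rectified), "extrinsics" (4x4, takes a point from camera to world coordinates). Camera axes: x right, y up, looking along -z (the intrinsics and any distortion apply to the point x, -y, -z); pixel columns grow to the right and rows downward; lengths in m; the calibration is good to about 2 mm. A picture is of the moment at which its call begins. There is no depth.
- finish_job(): hands the job in; it is judged then, once.
The state is a dict: "clock": time; "q": joint angles; "qd": joint speeds; "joint_torque": joint torques, N m; "tool_pos": TCP position; "eef_rot": TCP orientation; "contact_force": force on the tool from outside, world axes, zero at the start; "moment": the same for the moment, N m; "opening": opening from 0.0 (shut) to 1.0 (fully open); "finger_force": force on a finger pad.
Only numpy, scipy, OpenCV 4.12 (cv2) and the standard library are available. Lean on these libraries where they do the work, as an engineer would, in place of code of your own. Each camera call takes 0.05 s, during which the arm holds its last target. There are 200 camera calls.

## Working session

There is one attempt and no reset: what is moved stays moved. The work goes in short steps, Python scripts to look and compute and a tool call to move; the robot and the scene stay as the last step left them, time stands still between calls to the robot, and variables do not carry over. Pictures are saved under pics/ and viewed, at most 11 in all, crops included, and the job is handed in when it is done.

Besides the shell and the picture viewer there is one more tool, called after ">>>" in YAML: its name, and indented under it one key for each argument. send_rows: Moves the arm, as the interface text tells. Its arguments: {"type":"object","properties":{"motion":{"type":"array"},"grip_force":{"type":"number"}},"required":["motion"]}

```bash
mkdir -p pics; python3 - <<'E'
from plant import *
import cv2,numpy as np
for n in ["scene","side"]:
    s=snapshot(n); cv2.imwrite(f"pics/{n}0.png",s["img"][:,:,::-1]); print(n,s["vertical_fov"],s["cx"],s["cy"],s["D"],np.round(s["extrinsics"],3).tolist())
st=get_state(); print(st)
E
```

```text
scene 54.526974017491725 319.2175347179326 247.1809314806139 [0.00741463 0.         0.         0.         0.        ] [[0.869, -0.281, 0.408, 0.905], [0.495, 0.474, -0.728, -0.799], [0.011, 0.835, 0.551, 0.646], [0.0, 0.0, 0.0, 1.0]]
side 43.989593278839145 311.2481925898547 255.11103182901047 [-0.13154516  0.          0.          0.          0.        ] [[-0.928, 0.217, -0.304, 0.033], [-0.373, -0.568, 0.734, 0.973], [-0.013, 0.794, 0.608, 0.908], [0.0, 0.0, 0.0, 1.0]]
{'clock': 0.1, 'q': array([ 1.37180341,  0.68986671, -0.1944965 ,  1.56628111,  0.15732134,
        0.90252823, -0.21508935]), 'qd': array([-0.00102198, -0.00084113, -0.00044589, -0.00364938,  0.00078662,
       -0.00153087, -0.00011837]), 'joint_torque': array([-3.79522273e-03, -5.28504467e+01, -1.27138082e+00, -1.53837276e+01,
       -5.24853577e-02,  2.00382776e-03,  2.65959500e-05]), 'tool_pos': array([ 0.14398974, -0.60759401,  0.24899954]), 'eef_rot': array([ 9.93228165e-01,  1.16177003e-01, -1.79408991e-04, -8.26683915e-04]), 'contact_force': array([0.61063411, 0.04998868, 0.33983066]), 'moment': array([ 0.00897517, -0.002238  ,  0.01241928]), 'finger_force': 0.0, 'opening': 0.9997649463710978}
```

View pics/scene0.png

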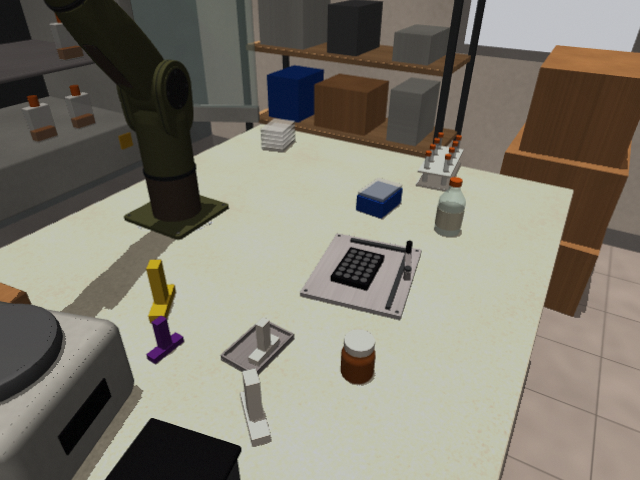

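View pics/side0.png

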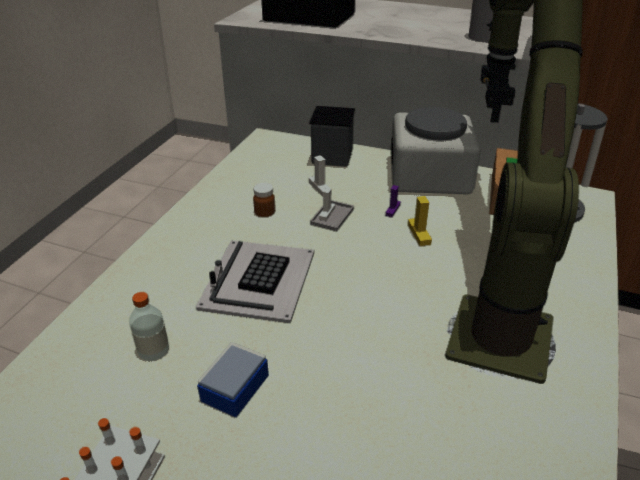

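The scene view shows the stage at about (362,273), the plate at (358,267), and the keeper knob at (408,246). The tray with the small white pusher is at (258,346); the big white, purple and yellow blocks are the look-alikes. The side view agrees: tray at (332,215), stage at (258,280).

```bash
cat > h.py <<'E'
from plant import *
import cv2,numpy as np
from scipy.spatial.transform import Rotation as R
def cam(s):
    f=240/np.tan(np.radians(s["vertical_fov"])/2)
    K=np.array([[f,0,s["cx"]],[0,f,s["cy"]],[0,0,1]])
    T=np.array(s["extrinsics"])@np.diag([1,-1,-1,1.]); return K,np.array(s["D"],float),T
def back(c,uv,z):
    K,D,T=c; n=cv2.undistortPoints(np.array(uv,float).reshape(-1,1,2),K,D)[:,0]
    d=np.c_[n,np.ones(len(n))]@T[:3,:3].T; o=T[:3,3]
    return o+d*((z-o[2])/d[:,2])[:,None]
def proj(c,P):
    K,D,T=c; Ti=np.linalg.inv(T)
    return cv2.projectPoints(np.array(P,float).reshape(-1,1,3),cv2.Rodrigues(Ti[:3,:3])[0],Ti[:3,3],K,D)[0][:,0]
def snap(n,tag=None):
    s=snapshot(n)
    if tag: cv2.imwrite(f"pics/{tag}.png",s["img"][:,:,::-1]); np.savez(f"pics/{tag}.npz",**{k:np.array(v) for k,v in s.items()})
    return s
E
python3 - <<'E'
from h import *
c=cam(snap("scene","s1")); d=cam(snap("side","d1"))
np.set_printoptions(precision=3,suppress=True)
print(back(c,[(341,236),(422,243),(405,312),(303,290)],.012)); print(back(d,[(232,242),(314,248),(290,318),(200,309)],.012))
print(back(c,[(258,320),(295,340),(250,372),(222,352)],.014));print(back(d,[(332,202),(354,208),(337,229),(310,223)],.014))
w=snap("wrist","w1"); T=np.array(w["extrinsics"]);st=get_state()
Rt=R.from_quat(st["eef_rot"]).as_matrix(); print(w["vertical_fov"],w["D"],Rt,Rt.T@(T[:3,3]-st["tool_pos"]),Rt.T@T[:3,:3])
E
```

```text
[[ 0.458  0.113  0.012]
 [ 0.649  0.187  0.012]
 [ 0.706 -0.081  0.012]
 [ 0.489 -0.125  0.012]]
[[ 0.692 -0.088  0.012]
 [ 0.486 -0.139  0.012]
 [ 0.44   0.117  0.012]
 [ 0.64   0.164  0.012]]
[[ 0.463 -0.254  0.014]
 [ 0.556 -0.264  0.014]
 [ 0.529 -0.369  0.014]
 [ 0.457 -0.357  0.014]]
[[ 0.517 -0.355  0.014]
 [ 0.45  -0.348  0.014]
 [ 0.459 -0.236  0.014]
 [ 0.536 -0.236  0.014]]
71.24181265153238 [-0.016  0.     0.     0.     0.   ] [[ 0.973  0.231 -0.   ]
 [ 0.231 -0.973  0.001]
 [-0.    -0.001 -1.   ]] [ 0.073  0.001 -0.134] [[-0.     0.961  0.277]
 [ 1.     0.     0.   ]
 [ 0.     0.277 -0.961]]
```

>>> send_rows:
  motion:
    - {"x":3.4,"y":-2.6,"z":-0.35}
    - {"x":3.4,"y":-2.6,"z":-0.35}
    - {"x":3.4,"y":-2.6,"z":-0.35}
    - {"x":3.4,"y":-2.6,"z":-0.35}
    - {"x":3.4,"y":-2.6,"z":-0.35}

```text
schema error: expected keys x, y, z, rx, ry, rz, jaw
```

>>> send_rows:
  motion:
    - {"x":3.4,"y":-2.6,"z":-0.35}
    - {"x":3.4,"y":-2.6,"z":-0.35}
    - {"x":3.4,"y":-2.6,"z":-0.35}
    - {"x":3.4,"y":-2.6,"z":-0.35}
    - {"x":3.4,"y":-2.6,"z":-0.35}

```text
schema error: expected keys x, y, z, rx, ry, rz, jaw
```

>>> send_rows:
  motion:
    - {"x":3.4,"y":-2.6,"z":-0.35}
    - {"x":3.4,"y":-2.6,"z":-0.35}
    - {"x":3.4,"y":-2.6,"z":-0.35}
    - {"x":3.4,"y":-2.6,"z":-0.35}
    - {"x":0,"y":0,"z":0}

```text
schema error: expected keys x, y, z, rx, ry, rz, jaw
```

```bash
python3 -c "
from h import *
snap('wrist','w2');s=get_state();print(s['clock'],s['tool_pos'],s['eef_rot'],s['q'],s['contact_force'])"
```

```text
0.3 [ 0.14414121 -0.60795855  0.24946727] [ 9.93231428e-01  1.16151840e-01 -5.27116715e-05 -2.79620599e-04] [ 1.37181487  0.68939872 -0.19459153  1.56563186  0.15731712  0.90252088
 -0.21511948] [-0.71615281 -0.1650777   0.54646136]
```

View pics/w2.png

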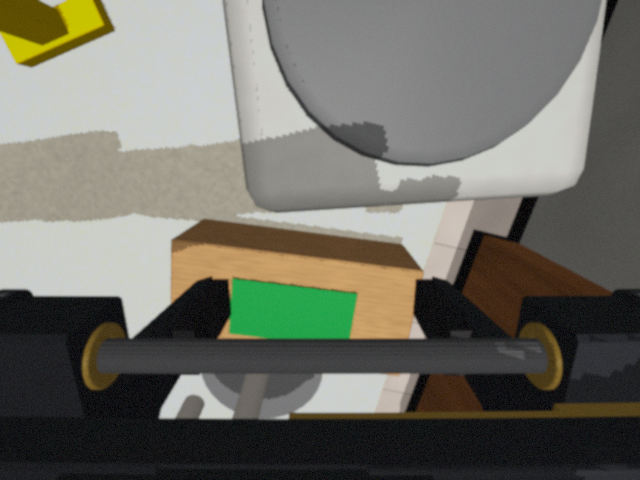

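All keys are needed in each row, so nothing moved. The wrist view shows a large machine in the way at upper centre and the yellow block at upper left, so I'll rise and go sideways first.

>>> send_rows:
  motion:
    - {"x":1,"y":-3.5,"z":-2.5,"rx":0,"ry":0,"rz":0,"jaw":8.8}
    - {"x":1,"y":-3.5,"z":-2.5,"rx":0,"ry":0,"rz":0,"jaw":8.8}
    - {"x":1,"y":-3.5,"z":-2.5,"rx":0,"ry":0,"rz":0,"jaw":8.8}
    - {"x":1,"y":-3.5,"z":-2.5,"rx":0,"ry":0,"rz":0,"jaw":8.8}
    - {"x":1,"y":-3.5,"z":-2.5,"rx":0,"ry":0,"rz":0,"jaw":8.8}

```text
clock: 0.8
tool_pos: [0.1525, -0.4247, 0.3756]
eef_rot: [0.993, 0.116, 0.0, 0.0]
contact_force: [0.4, -0.9, 0.6]
opening: 0.998
finger_force: 0.0
```

>>> send_rows:
  motion:
    - {"x":3.75,"y":-2.05,"z":0.7,"rx":0,"ry":0,"rz":0,"jaw":8.8}
    - {"x":3.75,"y":-2.05,"z":0.7,"rx":0,"ry":0,"rz":0,"jaw":8.8}
    - {"x":3.75,"y":-2.05,"z":0.7,"rx":0,"ry":0,"rz":0,"jaw":8.8}
    - {"x":3.75,"y":-2.05,"z":0.7,"rx":0,"ry":0,"rz":0,"jaw":8.8}
    - {"x":3.75,"y":-2.05,"z":0.7,"rx":0,"ry":0,"rz":0,"jaw":8.8}

```text
clock: 1.3
tool_pos: [0.3123, -0.2821, 0.3398]
eef_rot: [0.993, 0.116, 0.0, 0.0]
contact_force: [0.2, 0.6, -0.3]
opening: 0.998
finger_force: 0.0
```

>>> send_rows:
  motion:
    - {"x":3.75,"y":-2.05,"z":0.7,"rx":0,"ry":0,"rz":0,"jaw":8.8}
    - {"x":3.75,"y":-2.05,"z":0.7,"rx":0,"ry":0,"rz":0,"jaw":8.8}
    - {"x":3.75,"y":-2.05,"z":0.7,"rx":0,"ry":0,"rz":0,"jaw":8.8}
    - {"x":3.75,"y":-2.05,"z":0.7,"rx":0,"ry":0,"rz":0,"jaw":8.8}
    - {"x":3.75,"y":-2.05,"z":0.7,"rx":0,"ry":0,"rz":0,"jaw":8.8}

```text
clock: 1.8
tool_pos: [0.4712, -0.1391, 0.3045]
eef_rot: [0.993, 0.116, 0.0, 0.0]
contact_force: [0.6, -0.9, 0.0]
opening: 0.996
finger_force: 0.0
```

```bash
python3 -c "
from h import *
snapshot('scene');snapshot('scene')
snap('wrist','w3');s=get_state();print(s['clock'],s['tool_pos'],s['eef_rot'],s['q'],s['contact_force'])"
```

```text
1.95 [ 0.47175644 -0.137498    0.30427884] [ 9.92882802e-01  1.19092761e-01  3.07077033e-04 -7.49846048e-04] [ 0.41494283  0.45281149 -0.33634535  1.88122839  0.19316529  0.83891437
 -1.35165371] [-0.22972159 -0.56730673 -0.65040086]
```

View pics/w3.png

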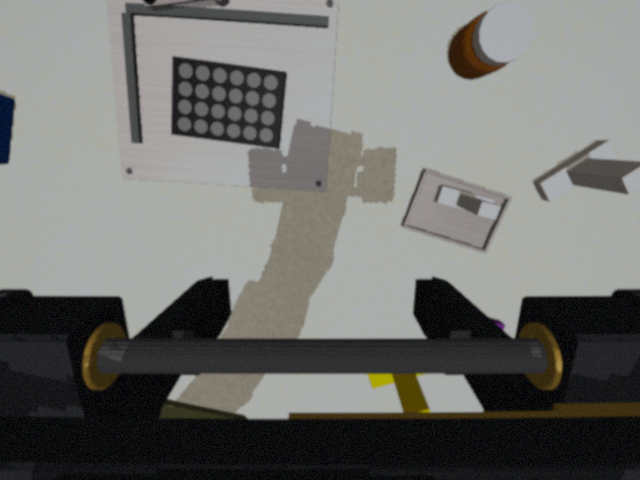

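The wrist view shows the stage (corners about (122,178) and (328,190)), the plate at (172–286, 57–147), the tray corners near (424,168), (509,197), (485,250), (402,224), and the pusher at (470,202). I'll zoom to measure.

```bash
python3 - <<'E'
import cv2,numpy as np
a=cv2.imread('pics/w3.png'); o=np.zeros((600,800,3),np.uint8)
A=cv2.resize(a[0:200,100:350],None,fx=2,fy=2,interpolation=cv2.INTER_CUBIC); o[:400,:500]=A
B=cv2.resize(a[160:260,395:520],None,fx=2.4,fy=2.4,interpolation=cv2.INTER_CUBIC); o[:240,500:800]=B
# plate 
C=cv2.resize(a[45:155,160:300],None,fx=1.8,fy=1.8); o[402:600,:252]=C
d=cv2.imread('pics/s1.png'); D=cv2.resize(d[300:390,200:320],None,fx=2.4,fy=2.4); o[260:476,500:788]=D
cv2.imwrite('pics/z1.png',o)
E
```

```text
(no output)
```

View pics/z1.png

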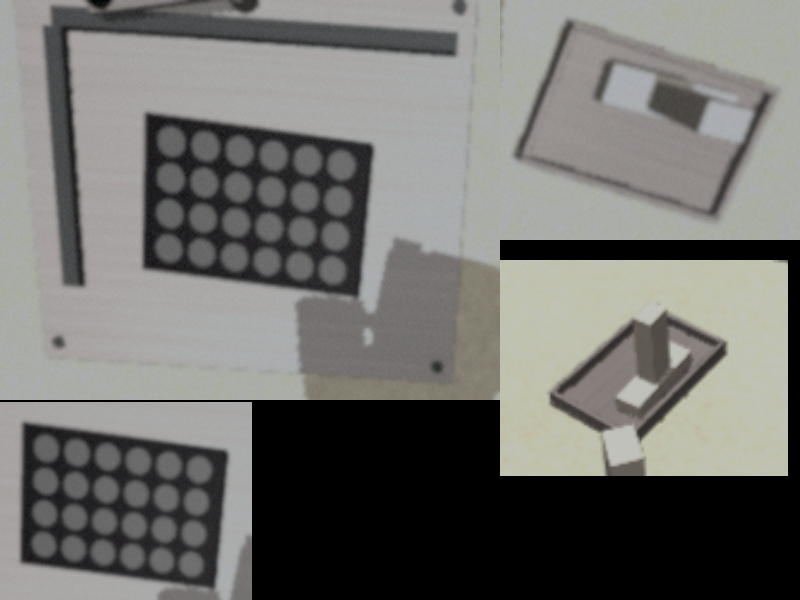

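```bash
cat >> h.py <<'E'
def load(t):
    s=dict(np.load(f"pics/{t}.npz")); return cam(s)
from scipy.optimize import least_squares
def fit2d(local,world):
    L=np.array(local,float)[:,:2]; W=np.array(world)[:,:2]
    lc,wc=L.mean(0),W.mean(0); H=(L-lc).T@(W-wc)
    a=np.arctan2(H[0,1]-H[1,0],H[0,0]+H[1,1]); r=np.array([[np.cos(a),-np.sin(a)],[np.sin(a),np.cos(a)]])
    t=wc-r@lc; res=(L@r.T+t-W)*1e3; return t,a,res
E
python3 - <<'E'
from h import *
np.set_printoptions(precision=4,suppress=True)
c=load('w3'); pa=lambda P:np.array(P)/2+[100,0]
S=fit2d(np.array([(-110,130),(-110,-130),(75,100),(75,-120),(-65,100)])/1e3,back(c,pa([(45,357),(452,382),(69,31),(457,54),(84,285)]),.012)); print('stage',S)
g=.01929
pc=(np.array([(47,447),(199,469),(191,565),(44,545)])-[0,402])/1.8+[160,45]
P=fit2d([(1.5*g,2.5*g),(1.5*g,-2.5*g),(-1.5*g,-2.5*g),(-1.5*g,2.5*g)],back(c,pc,.0255)); print('plate',P)
pb=lambda Q:(np.array(Q)-[500,0])/2.4+[395,160]
T=fit2d(np.array([(40,60),(40,-60),(-40,-60),(-40,60)])/1e3,back(c,pb([(572,20),(777,90),(718,217),(517,157)]),.014)); print('tray',T)
B=fit2d(np.array([(11,35),(11,-35),(-11,-35),(-11,35)])/1e3,back(c,pb([(612,62),(755,110),(746,143),(600,98)]),.018)); print('push',B)
d=load('s1'); print(back(d,[(263.3,321.7)],.08))
a=S[1];r=np.array([[np.cos(a),np.sin(a)],[-np.sin(a),np.cos(a)]]); print('plate in stage',r@(P[0]-S[0]),P[1]-a)
# scene check of stage
print(proj(d,[[*(r.T@np.array(p)+S[0]),.012] for p in [(-.11,.13),(.11,.13),(.11,-.13),(-.11,-.13)]]))
E
```

```text
stage (array([0.5731, 0.0102]), np.float64(0.17869987196851753), array([[ 0.2634,  0.5192],
       [ 0.0384, -0.3126],
       [ 0.4982,  0.9112],
       [-0.4606, -0.0199],
       [-0.3395, -1.0978]]))
plate (array([ 0.5604, -0.0004]), np.float64(0.10743509447121168), array([[-0.7056,  0.0731],
       [-0.3974, -0.2616],
       [ 0.4506,  0.1553],
       [ 0.6524,  0.0332]]))
tray (array([ 0.5034, -0.3064]), np.float64(-0.06110772694601143), array([[ 1.6547,  0.8796],
       [ 2.5529, -0.744 ],
       [-2.8792, -0.306 ],
       [-1.3285,  0.1704]]))
push (array([ 0.5178, -0.3176]), np.float64(-0.04988113062259885), array([[ 0.572 , -7.4308],
       [ 2.6579,  5.1969],
       [-1.327 ,  8.4139],
       [-1.9029, -6.1801]]))
[[ 0.5198 -0.3097  0.08  ]]
plate in stage [-0.0143 -0.0082] -0.07126477749730585
[[336.3611 233.2331]
 [421.5321 249.6925]
 [401.0131 316.6581]
 [299.6293 292.8072]]
```

```bash
python3 - <<'E'
from h import *
np.set_printoptions(precision=4,suppress=True)
c=load('w3'); pb=lambda Q:(np.array(Q)-[500,0])/2.4+[395,160]
G=np.array([(8,11),(8,-11),(-8,-11),(-8,11)])/1e3
B=fit2d(G,back(c,pb([(706,97),(755,112),(746,143),(697,132)]),.08)); print('grip',B)
F=back(c,pb([(612,62),(602,97)]),.018)[:,:2]; print('left end corners',F,'tray far-edge dir',back(c,pb([(612,62),(740,98)]),.018))
print('mid-left-end to grip',F.mean(0)-B[0])
st=get_state(); e=R.from_quat(st['eef_rot']).as_matrix(); print(st['tool_pos'],np.arctan2(e[1,0],e[0,0]))
E
```

```text
grip (array([ 0.5193, -0.3121]), np.float64(0.028714213799461347), array([[-0.4846, -1.7092],
       [ 1.1735,  0.5054],
       [-0.3413,  1.5038],
       [-0.3476, -0.3   ]]))
left end corners [[ 0.5299 -0.2758]
 [ 0.5112 -0.2768]] tray far-edge dir [[ 0.5299 -0.2758  0.018 ]
 [ 0.5285 -0.3481  0.018 ]]
mid-left-end to grip [0.0012 0.0358]
[ 0.4718 -0.1375  0.3043] 0.23875170173403812
```

```bash
cat >> h.py <<'E'
def rel(xy,z,yaw):
    s=get_state(); e=R.from_quat(s['eef_rot']).as_matrix(); d=np.array([*xy,z])-s['tool_pos']
    y=np.arctan2(e[1,0],e[0,0]); print('t',s['clock'],'pos',s['tool_pos'],'yaw',y,'cm in tool',e.T@d*100,'rz',y-yaw,'tilt',e[:,2],'F',s['contact_force'])
E
python3 - <<'E'
from h import *
np.set_printoptions(precision=4,suppress=True)
print(back(load('s1'),[(267,440),(256,410),(243,398)],.01),back(load('s1'),[(250,374)],.1))
rel((.5195,-.311),.04,-.03)
E
```

```text
[[ 0.6297 -0.4612  0.01  ]
 [ 0.5832 -0.4257  0.01  ]
 [ 0.5506 -0.4173  0.01  ]] [[ 0.5829 -0.431   0.1   ]]
t 1.95 pos [ 0.4718 -0.1375  0.3043] yaw 0.23875170173403812 cm in tool [ 0.5149 18.0245 26.4028] rz 0.2687517017340381 tilt [ 0.0004  0.0016 -1.    ] F [-0.2297 -0.5673 -0.6504]
```

>>> send_rows:
  motion:
    - {"x":0.1,"y":3.6,"z":3,"rx":0,"ry":0,"rz":0,"jaw":8.8}
    - {"x":0.1,"y":3.6,"z":3,"rx":0,"ry":0,"rz":0,"jaw":8.8}
    - {"x":0.1,"y":3.6,"z":3,"rx":0,"ry":0,"rz":0,"jaw":8.8}
    - {"x":0.1,"y":3.6,"z":3,"rx":0,"ry":0,"rz":0,"jaw":8.8}
    - {"x":0.1,"y":3.6,"z":3,"rx":0,"ry":0,"rz":0,"jaw":8.8}

```text
clock: 2.45
tool_pos: [0.5152, -0.3173, 0.1538]
eef_rot: [0.993, 0.115, -0.0, 0.001]
contact_force: [0.8, -0.7, 0.3]
opening: 0.995
finger_force: 0.0
```

>>> send_rows:
  motion:
    - {"x":0,"y":0,"z":0,"rx":0,"ry":0,"rz":0.135,"jaw":8.8}
    - {"x":0,"y":0,"z":0,"rx":0,"ry":0,"rz":0.135,"jaw":8.8}
    - {"x":0,"y":0,"z":0,"rx":0,"ry":0,"rz":0,"jaw":8.8}
    - {"x":0,"y":0,"z":0,"rx":0,"ry":0,"rz":0,"jaw":8.8}
    - {"x":0,"y":0,"z":0,"rx":0,"ry":0,"rz":0,"jaw":8.8}

```text
clock: 2.95
tool_pos: [0.5161, -0.3147, 0.1552]
eef_rot: [1.0, -0.018, 0.0, 0.0]
contact_force: [-0.0, -0.6, 0.3]
opening: 0.999
finger_force: 0.0
```

```bash
python3 - <<'E'
from h import *
np.set_printoptions(precision=4,suppress=True)
s=snap('wrist','w4'); rel((.5195,-.311),.04,-.03)
c=cam(s); print(proj(c,[(.5195,-.311,.08),(.55,-.3,.014)]))
a=s['img'][:,:,::-1][0:360,100:540]; cv2.imwrite('pics/w4c.png',cv2.resize(a,None,fx=1.6,fy=1.6))
E
```

```text
t 3.0 pos [ 0.5163 -0.3145  0.1552] yaw -0.035600399479201864 cm in tool [ 0.3069 -0.3696 11.5188] rz -0.005600399479201865 tilt [ 0.0004 -0.0003 -1.    ] F [0.7201 0.0046 0.4638]
[[315.0536 251.143 ]
 [301.6821 191.1639]]
```

View pics/w4c.png

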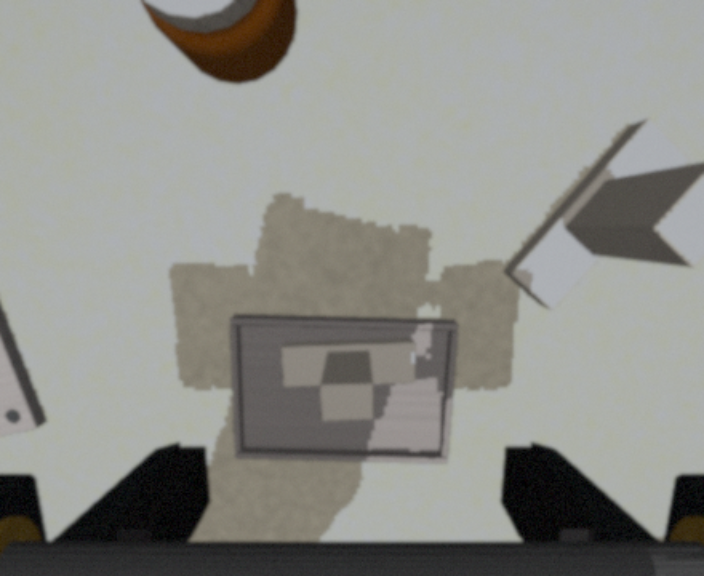

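The crop shows the grip top centred at (347,402), which is picture (316.9,251.3) and within 1.2 mm of my prediction. The tray corners are at (233,315), (458,321), (446,462) and (235,458). Descending to grasp.

>>> send_rows:
  motion:
    - {"x":0.3,"y":-0.27,"z":2,"rx":0,"ry":0,"rz":-0.025,"jaw":8.8}
    - {"x":0,"y":0,"z":3,"rx":0,"ry":0,"rz":0,"jaw":8.8}
    - {"x":0,"y":0,"z":3,"rx":0,"ry":0,"rz":0,"jaw":8.8}
    - {"x":0,"y":0,"z":2.5,"rx":0,"ry":0,"rz":0,"jaw":8.8}
    - {"x":0,"y":0,"z":1,"rx":0,"ry":0,"rz":0,"jaw":8.8}

```text
clock: 3.5
tool_pos: [0.5183, -0.311, 0.0377]
eef_rot: [1.0, -0.005, -0.002, -0.001]
contact_force: [-0.5, 0.0, 0.1]
opening: 0.998
finger_force: 0.0
```

>>> send_rows:
  motion:
    - {"x":0,"y":0,"z":0,"rx":0,"ry":0,"rz":0,"jaw":4}
    - {"x":0,"y":0,"z":0,"rx":0,"ry":0,"rz":0,"jaw":2.6}
    - {"x":0,"y":0,"z":0,"rx":0,"ry":0,"rz":0,"jaw":1.5}
    - {"x":0,"y":0,"z":0,"rx":0,"ry":0,"rz":0,"jaw":1}
    - {"x":0,"y":0,"z":0,"rx":0,"ry":0,"rz":0,"jaw":0.5}
  grip_force: 40

```text
clock: 4.0
tool_pos: [0.52, -0.312, 0.0406]
eef_rot: [1.0, -0.006, 0.001, 0.0]
contact_force: [0.5, 0.3, 0.1]
opening: 0.57
finger_force: 0.0
```

>>> send_rows:
  motion:
    - {"x":0,"y":0,"z":0,"rx":0,"ry":0,"rz":0,"jaw":0}
    - {"x":0,"y":0,"z":0,"rx":0,"ry":0,"rz":0,"jaw":0}
    - {"x":0,"y":0,"z":0,"rx":0,"ry":0,"rz":0,"jaw":0}
    - {"x":0,"y":0,"z":0,"rx":0,"ry":0,"rz":0,"jaw":0}
    - {"x":0,"y":0,"z":0,"rx":0,"ry":0,"rz":0,"jaw":0}

```text
clock: 4.5
tool_pos: [0.5195, -0.3117, 0.0397]
eef_rot: [1.0, -0.006, -0.0, 0.0]
contact_force: [-1.2, -0.3, 0.6]
opening: 0.247
finger_force: 40.0
```

```bash
python3 - <<'E'
from h import *
np.set_printoptions(precision=4,suppress=True)
c=load('w4'); px=np.array([(233,315),(458,321),(446,462),(235,458)])/1.6+[100,0]
print(fit2d(np.array([(40,60),(40,-60),(-40,-60),(-40,60)])/1e3,back(c,px,.014)))
E
```

```text
(array([ 0.5034, -0.3086]), np.float64(-0.06425044131299987), array([[ 0.2112,  2.1178],
       [-0.2275, -1.2242],
       [-0.5344, -1.3693],
       [ 0.5508,  0.4756]]))
```

>>> send_rows:
  motion:
    - {"x":0,"y":0,"z":-2,"rx":0,"ry":0,"rz":0,"jaw":0}
    - {"x":0,"y":0,"z":-3,"rx":0,"ry":0,"rz":0,"jaw":0}
    - {"x":0,"y":0,"z":-3,"rx":0,"ry":0,"rz":0,"jaw":0}
    - {"x":-0.4,"y":-2.9,"z":-1,"rx":0,"ry":0,"rz":0,"jaw":0}
    - {"x":-0.4,"y":-3,"z":0,"rx":0,"ry":0,"rz":0,"jaw":0}

```text
clock: 5.0
tool_pos: [0.5132, -0.2537, 0.1315]
eef_rot: [1.0, -0.008, 0.002, 0.001]
contact_force: [-0.6, 1.0, -1.6]
opening: 0.245
finger_force: 40.0
```

>>> send_rows:
  motion:
    - {"x":-0.4,"y":-4,"z":0,"rx":0,"ry":0,"rz":0,"jaw":0}
    - {"x":-0.4,"y":-4,"z":0,"rx":0,"ry":0,"rz":0,"jaw":0}
    - {"x":-0.4,"y":-4,"z":0,"rx":0,"ry":0,"rz":0,"jaw":0}
    - {"x":-0.4,"y":-4,"z":0,"rx":0,"ry":0,"rz":0,"jaw":0}
    - {"x":-0.4,"y":-4,"z":0,"rx":0,"ry":0,"rz":0,"jaw":0}

```text
clock: 5.5
tool_pos: [0.4944, -0.0509, 0.1297]
eef_rot: [1.0, -0.006, 0.0, -0.0]
contact_force: [0.6, 0.9, -0.8]
opening: 0.245
finger_force: 40.0
```

>>> send_rows:
  motion:
    - {"x":-0.1,"y":-4,"z":0,"rx":0,"ry":0,"rz":0,"jaw":0}
    - {"x":0,"y":0,"z":0,"rx":0,"ry":0,"rz":-0.095,"jaw":0}
    - {"x":0,"y":0,"z":0,"rx":0,"ry":0,"rz":-0.095,"jaw":0}
    - {"x":0,"y":0,"z":0,"rx":0,"ry":0,"rz":0,"jaw":0}
    - {"x":0,"y":0,"z":0,"rx":0,"ry":0,"rz":0,"jaw":0}

```text
clock: 6.0
tool_pos: [0.4942, -0.0127, 0.1296]
eef_rot: [0.996, 0.087, -0.0, 0.0]
contact_force: [0.0, 0.1, -0.6]
opening: 0.246
finger_force: 40.0
```

```bash
python3 - <<'E'
from h import *
np.set_printoptions(precision=4,suppress=True)
s=snap('wrist','w5'); rel((.4938,-.0123),.049,.179); print(get_state()['opening'],get_state()['q'])
cv2.imwrite('pics/w5c.png',s['img'][:360,60:560,::-1].repeat(1,0))
c=cam(s)
E
```

```text
t 6.05 pos [ 0.4942 -0.0128  0.1296] yaw 0.1751339968245247 cm in tool [-0.0264 -0.0572  8.0646] rz -0.00386600317547528 tilt [-0.0001 -0.0002 -1.    ] F [-0.0739  0.4894 -1.0929]
0.24626789377837005 [ 0.0096  0.7249 -0.1247  2.0616  0.2317  0.3681 -1.6963]
```

View pics/w5.png

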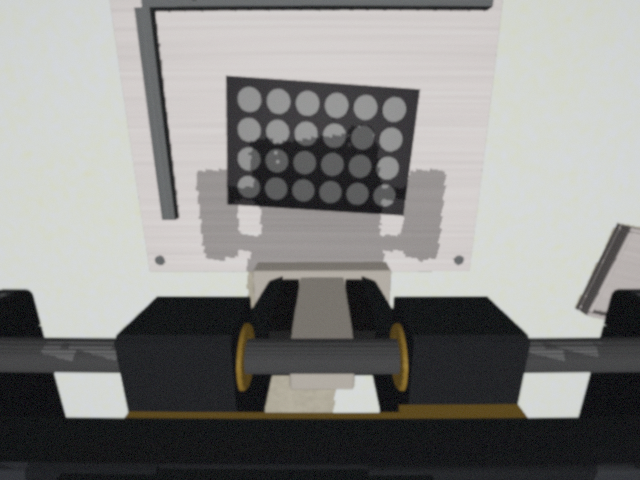

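The block is held level, its foot across (255–390, 268–300). The stage corner is at (157,11), the left fence end at (177,217), and the corner wells at (249,99), (395,109), (384,194), (248,187).

```bash
python3 - <<'E'
from h import *
np.set_printoptions(precision=4,suppress=True)
c=load('w5'); g=.01929
S=fit2d(np.array([(-110,130),(-110,-130),(75,100),(75,-120),(-65,100)])/1e3,back(c,[(149,271),(471,271),(157,11),(492,9),(177,218)],.012)); print('stage',S)
P=fit2d([(1.5*g,2.5*g),(1.5*g,-2.5*g),(-1.5*g,-2.5*g),(-1.5*g,2.5*g)],back(c,[(249,99),(395,109),(384,194),(248,187)],.0255)); print('plate',P)
a=S[1];r=np.array([[np.cos(a),np.sin(a)],[-np.sin(a),np.cos(a)]]); print('plate in stage',r@(P[0]-S[0]),P[1]-a)
st=get_state();print('tcp in stage',r@(st['tool_pos'][:2]-S[0]))
# foot top far edge ends, world z: bottom ~ .0937+.014
print('foot',r@(back(c,[(256,267),(389,267)],.094+.014)[:,:2]-S[0]).T)
E
```

```text
stage (array([0.573 , 0.0099]), np.float64(0.1736653189686159), array([[-0.1114, -0.3257],
       [-0.583 ,  0.2513],
       [ 0.5896,  0.4707],
       [-1.1685,  1.6685],
       [ 1.2733, -2.0648]]))
plate (array([ 0.5608, -0.    ]), np.float64(0.11278598622202056), array([[-0.0806, -0.1935],
       [-0.0216,  0.898 ],
       [-0.497 , -0.1121],
       [ 0.5993, -0.5923]]))
plate in stage [-0.0138 -0.0076] -0.060879332746595335
tcp in stage [-0.0816 -0.0087]
foot [[-0.0691 -0.069 ]
 [ 0.0232 -0.043 ]]
```

>>> send_rows:
  motion:
    - {"x":0,"y":0,"z":3,"rx":0,"ry":0,"rz":0,"jaw":0}
    - {"x":0,"y":0,"z":3,"rx":0,"ry":0,"rz":0,"jaw":0}
    - {"x":0,"y":0,"z":1.5,"rx":0,"ry":0,"rz":0,"jaw":0}
    - {"x":0,"y":0,"z":0.5,"rx":0,"ry":0,"rz":0,"jaw":0}
    - {"x":0,"y":0,"z":0,"rx":0,"ry":0,"rz":0,"jaw":0}

```text
clock: 6.55
tool_pos: [0.494, -0.0127, 0.0493]
eef_rot: [0.996, 0.088, -0.0, 0.0]
contact_force: [0.3, -0.7, -1.6]
opening: 0.245
finger_force: 40.0
```

>>> send_rows:
  motion:
    - {"x":0.4,"y":0,"z":0,"rx":0,"ry":0,"rz":0,"jaw":0}
    - {"x":0.4,"y":0,"z":0,"rx":0,"ry":0,"rz":0,"jaw":0}
    - {"x":0.4,"y":0,"z":0,"rx":0,"ry":0,"rz":0,"jaw":0}
    - {"x":0.4,"y":0,"z":0,"rx":0,"ry":0,"rz":0,"jaw":0}
    - {"x":0.4,"y":0,"z":0,"rx":0,"ry":0,"rz":0,"jaw":0}

```text
clock: 7.05
tool_pos: [0.5141, -0.0091, 0.05]
eef_rot: [0.996, 0.089, -0.0, 0.0]
contact_force: [-0.7, -0.6, -0.5]
opening: 0.244
finger_force: 40.0
```

>>> send_rows:
  motion:
    - {"x":0.4,"y":0,"z":0,"rx":0,"ry":0,"rz":0,"jaw":0}
    - {"x":0.4,"y":0,"z":0,"rx":0,"ry":0,"rz":0,"jaw":0}
    - {"x":0.4,"y":0,"z":0,"rx":0,"ry":0,"rz":0,"jaw":0}
    - {"x":0.4,"y":0,"z":0,"rx":0,"ry":0,"rz":0,"jaw":0}
    - {"x":0.4,"y":0,"z":0,"rx":0,"ry":0,"rz":0,"jaw":0}

```text
clock: 7.55
tool_pos: [0.5339, -0.0052, 0.0497]
eef_rot: [0.996, 0.089, -0.0, 0.0]
contact_force: [-0.7, 0.3, -0.4]
opening: 0.248
finger_force: 40.0
```

```bash
cat >> h.py <<'E'
def instage():
    st=get_state(); a=.176; r=np.array([[np.cos(a),np.sin(a)],[-np.sin(a),np.cos(a)]])
    print('tcp in stage mm',1e3*r@(st['tool_pos'][:2]-[.573,.010]),'z',st['tool_pos'][2],'F stage',r@st['contact_force'][:2],st['contact_force'][2],'M',st['moment'],'open',st['opening'],'t',st['clock'])
E
python3 -c "
from h import *
instage();rel((0.4938,0),0.049,.176)"
```

```text
tcp in stage mm [-41.16109     -8.16068266] z 0.04968157659735877 F stage [-0.59988141  0.44212702] -0.3905944287936717 M [-0.00420181  0.12573032  0.03076653] open 0.24810221080703382 t 7.55
t 7.55 pos [ 0.53390365 -0.00524163  0.04968158] yaw 0.17797615017427318 cm in tool [-3.85421966 -1.22587233  0.06814435] rz 0.001976150174273189 tilt [-1.19699347e-06 -3.45479229e-05 -9.99999999e-01] F [-0.66802766  0.33026212 -0.39059443]
```

>>> send_rows:
  motion:
    - {"x":0.3,"y":0,"z":0,"rx":0,"ry":0,"rz":0,"jaw":0}
    - {"x":0.3,"y":0,"z":0,"rx":0,"ry":0,"rz":0,"jaw":0}
    - {"x":0.3,"y":0,"z":0,"rx":0,"ry":0,"rz":0,"jaw":0}
    - {"x":0.3,"y":0,"z":0,"rx":0,"ry":0,"rz":0,"jaw":0}
    - {"x":0.2,"y":0,"z":0,"rx":0,"ry":0,"rz":0,"jaw":0}

```text
clock: 8.05
tool_pos: [0.5479, -0.0028, 0.0497]
eef_rot: [0.996, 0.089, 0.0, -0.0]
contact_force: [-1.9, -0.2, -0.5]
opening: 0.243
finger_force: 40.0
```

>>> send_rows:
  motion:
    - {"x":0.1,"y":0,"z":0,"rx":0,"ry":0,"rz":0,"jaw":0}
    - {"x":0.1,"y":0,"z":0,"rx":0,"ry":0,"rz":0,"jaw":0}
    - {"x":0.1,"y":0,"z":0,"rx":0,"ry":0,"rz":0,"jaw":0}
    - {"x":0.05,"y":0,"z":0,"rx":0,"ry":0,"rz":0,"jaw":0}
    - {"x":0,"y":0,"z":0,"rx":0,"ry":0,"rz":0,"jaw":0}

```text
clock: 8.55
tool_pos: [0.5511, -0.0022, 0.0497]
eef_rot: [0.996, 0.089, 0.0, -0.0]
contact_force: [-0.2, -0.5, -0.5]
opening: 0.246
finger_force: 40.0
```

```bash
python3 -c "
from h import *
instage();rel((0.4938,0),0.049,.176)"
```

```text
tcp in stage mm [-23.70404395  -8.1772746 ] z 0.04973079087952868 F stage [-0.2535059  -0.43699912] -0.5063621218117551 M [ 0.01598517  0.03294467 -0.00347652] open 0.2463140683951168 t 8.55
t 8.55 pos [ 0.55109392 -0.00220136  0.04973079] yaw 0.17781531810543935 cm in tool [-5.60015597 -1.23008155  0.06989101] rz 0.001815318105439362 tilt [ 5.58494885e-04  5.34857602e-05 -9.99999843e-01] F [-0.17307433 -0.47463538 -0.50636212]
```

>>> send_rows:
  motion:
    - {"x":0.1,"y":0,"z":0,"rx":0,"ry":0,"rz":0,"jaw":0}
    - {"x":0.05,"y":0,"z":0,"rx":0,"ry":0,"rz":0,"jaw":0}
    - {"x":0.05,"y":0,"z":0,"rx":0,"ry":0,"rz":0,"jaw":0}
    - {"x":0.05,"y":0,"z":0,"rx":0,"ry":0,"rz":0,"jaw":0}
    - {"x":0,"y":0,"z":0,"rx":0,"ry":0,"rz":0,"jaw":0}

```text
clock: 9.05
tool_pos: [0.5534, -0.0018, 0.0497]
eef_rot: [0.996, 0.089, 0.0, 0.0]
contact_force: [-1.1, 0.7, -0.5]
opening: 0.246
finger_force: 40.0
```

>>> send_rows:
  motion:
    - {"x":0.05,"y":0,"z":0,"rx":0,"ry":0,"rz":0,"jaw":0}
    - {"x":0.05,"y":0,"z":0,"rx":0,"ry":0,"rz":0,"jaw":0}
    - {"x":0.05,"y":0,"z":0,"rx":0,"ry":0,"rz":0,"jaw":0}
    - {"x":0,"y":0,"z":0,"rx":0,"ry":0,"rz":0,"jaw":0}
    - {"x":0,"y":0,"z":0,"rx":0,"ry":0,"rz":0,"jaw":0}

```text
clock: 9.55
tool_pos: [0.5536, -0.0018, 0.0496]
eef_rot: [0.996, 0.089, -0.001, 0.0]
contact_force: [-4.0, -0.1, 1.9]
opening: 0.247
finger_force: 40.0
```

```bash
python3 -c "
from h import *
instage()"
```

```text
tcp in stage mm [-21.14326999  -8.19043039] z 0.049595027659496506 F stage [-3.94433649  0.58059495] 1.859356485763652 M [-0.12141954  1.07243091  0.00411396] open 0.24718411030037435 t 9.55
```

>>> send_rows:
  motion:
    - {"x":-0.5,"y":0,"z":0,"rx":0,"ry":0,"rz":0,"jaw":0}
    - {"x":-1.5,"y":0,"z":0,"rx":0,"ry":0,"rz":0,"jaw":0}
    - {"x":0,"y":0,"z":-2.5,"rx":0,"ry":0,"rz":0,"jaw":0}
    - {"x":0,"y":0,"z":-2.5,"rx":0,"ry":0,"rz":0,"jaw":0}
    - {"x":0,"y":3.4,"z":0,"rx":0,"ry":0,"rz":0,"jaw":0}

```text
clock: 10.05
tool_pos: [0.5448, -0.0325, 0.1028]
eef_rot: [0.996, 0.093, 0.005, -0.002]
contact_force: [1.5, 0.5, -0.9]
opening: 0.247
finger_force: 40.0
```

>>> send_rows:
  motion:
    - {"x":1.9,"y":4,"z":0,"rx":0,"ry":0,"rz":0,"jaw":0}
    - {"x":2.7,"y":4,"z":0,"rx":0,"ry":0,"rz":0,"jaw":0}
    - {"x":2.7,"y":0,"z":0,"rx":0,"ry":0,"rz":0,"jaw":0}
    - {"x":0,"y":0,"z":0,"rx":0,"ry":0,"rz":0,"jaw":0}
    - {"x":0,"y":0,"z":0,"rx":0,"ry":0,"rz":0,"jaw":0}

```text
clock: 10.55
tool_pos: [0.6277, -0.1036, 0.0996]
eef_rot: [0.996, 0.089, 0.001, -0.0]
contact_force: [0.1, 0.4, -0.2]
opening: 0.244
finger_force: 40.0
```

```bash
python3 -c "
from h import *
instage();rel((0.4938,0),0.049,.176);s=snap('wrist','w6')"
```

```text
tcp in stage mm [  33.98810939 -121.47161223] z 0.09960985107202462 F stage [0.20474298 0.36639916] -0.16597298581863273 M [-0.04175707  0.03721421 -0.03247742] open 0.2437971309084328 t 10.55
t 10.55 pos [ 0.62773186 -0.10364404  0.09960985] yaw 0.17854946684587072 cm in tool [-11.34863153 -12.57602624   5.04618648] rz 0.002549466845870735 tilt [ 1.69464809e-03  7.62885418e-04 -9.99998273e-01] F [ 0.13742625  0.39658802 -0.16597299]
```

View pics/w6.png

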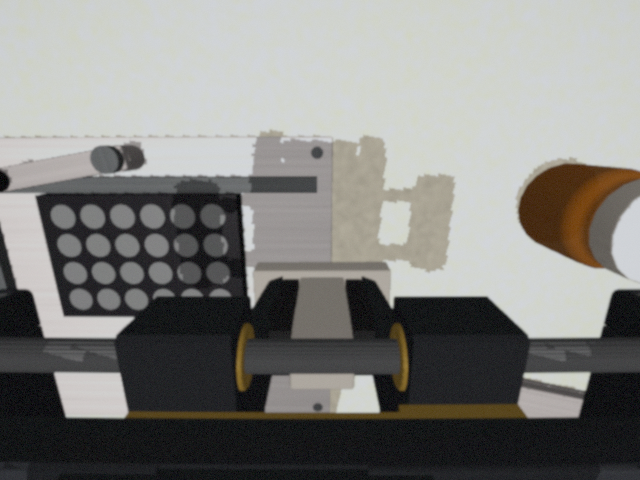

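The plate lies flush along the far fence with its right edge at u≈243. The block's left end is at u≈256, and the keeper pin is at (107,158). Checking clearance before I lower.

```bash
python3 -c "
from h import *
c=load('w6');a=.176; r=np.array([[np.cos(a),np.sin(a)],[-np.sin(a),np.cos(a)]])
for uv,z in [((243,240),.026),((243,240),.012),((40,200),.0264),((256,264),.078),((389,264),.078),((107,158),.042)]: print(uv,1e3*r@(back(c,[uv],z)[0,:2]-[.573,.01]))"
```

```text
(243, 240) [ 45.13326289 -71.31963755]
(243, 240) [ 41.01033162 -67.89367685]
(40, 200) [71.26992991 55.84070111]
(256, 264) [ 48.04588412 -89.73070278]
(389, 264) [  48.21470768 -155.74210533]
(107, 158) [97.73350729 -1.41117116]
```

>>> send_rows:
  motion:
    - {"x":0,"y":0,"z":2.5,"rx":0,"ry":0,"rz":0,"jaw":0}
    - {"x":0,"y":0,"z":2,"rx":0,"ry":0,"rz":0,"jaw":0}
    - {"x":0,"y":0,"z":0.5,"rx":0,"ry":0,"rz":0,"jaw":0}
    - {"x":0,"y":0,"z":0,"rx":0,"ry":0,"rz":0,"jaw":0}
    - {"x":0,"y":-0.4,"z":0,"rx":0,"ry":0,"rz":0,"jaw":0}

```text
clock: 11.1
tool_pos: [0.6267, -0.101, 0.0506]
eef_rot: [0.996, 0.088, 0.001, 0.0]
contact_force: [0.9, -1.1, -1.1]
opening: 0.248
finger_force: 40.0
```

>>> send_rows:
  motion:
    - {"x":0,"y":-0.5,"z":0,"rx":0,"ry":0,"rz":0,"jaw":0}
    - {"x":0,"y":-0.5,"z":0,"rx":0,"ry":0,"rz":0,"jaw":0}
    - {"x":0,"y":-0.4,"z":0,"rx":0,"ry":0,"rz":0,"jaw":0}
    - {"x":0,"y":-0.4,"z":0,"rx":0,"ry":0,"rz":0,"jaw":0}
    - {"x":0,"y":-0.4,"z":0,"rx":0,"ry":0,"rz":0,"jaw":0}

```text
clock: 11.6
tool_pos: [0.6227, -0.079, 0.05]
eef_rot: [0.996, 0.089, 0.0, 0.0]
contact_force: [1.0, -1.5, -0.7]
opening: 0.244
finger_force: 40.0
```

>>> send_rows:
  motion:
    - {"x":0,"y":-0.4,"z":0,"rx":0,"ry":0,"rz":0,"jaw":0}
    - {"x":0,"y":-0.4,"z":0,"rx":0,"ry":0,"rz":0,"jaw":0}
    - {"x":0,"y":-0.4,"z":0,"rx":0,"ry":0,"rz":0,"jaw":0}
    - {"x":0,"y":-0.4,"z":0,"rx":0,"ry":0,"rz":0,"jaw":0}
    - {"x":0,"y":-0.4,"z":0,"rx":0,"ry":0,"rz":0,"jaw":0}

```text
clock: 12.1
tool_pos: [0.6189, -0.0588, 0.0497]
eef_rot: [0.996, 0.089, -0.0, 0.0]
contact_force: [0.1, -0.3, -0.9]
opening: 0.245
finger_force: 40.0
```

>>> send_rows:
  motion:
    - {"x":0,"y":-0.3,"z":0,"rx":0,"ry":0,"rz":0,"jaw":0}
    - {"x":0,"y":-0.3,"z":0,"rx":0,"ry":0,"rz":0,"jaw":0}
    - {"x":0,"y":-0.2,"z":0,"rx":0,"ry":0,"rz":0,"jaw":0}
    - {"x":0,"y":-0.1,"z":0,"rx":0,"ry":0,"rz":0,"jaw":0}
    - {"x":0,"y":0,"z":0,"rx":0,"ry":0,"rz":0,"jaw":0}

```text
clock: 12.6
tool_pos: [0.6172, -0.0499, 0.0496]
eef_rot: [0.996, 0.089, -0.0, -0.0]
contact_force: [-0.1, -0.5, -0.9]
opening: 0.247
finger_force: 40.0
```

```bash
python3 -c "
from h import *
instage()"
```

```text
tcp in stage mm [ 33.0805073  -66.68661634] z 0.049647353287508376 F stage [-0.14379369 -0.47477874] -0.9255923963507776 M [ 0.02068536 -0.04404867  0.03650626] open 0.24699117593922124 t 12.6
```

Roughly 4–5 mm to go; small steps until force rises.

>>> send_rows:
  motion:
    - {"x":0,"y":-0.1,"z":0,"rx":0,"ry":0,"rz":0,"jaw":0}
    - {"x":0,"y":-0.1,"z":0,"rx":0,"ry":0,"rz":0,"jaw":0}
    - {"x":0,"y":-0.1,"z":0,"rx":0,"ry":0,"rz":0,"jaw":0}
    - {"x":0,"y":-0.05,"z":0,"rx":0,"ry":0,"rz":0,"jaw":0}
    - {"x":0,"y":0,"z":0,"rx":0,"ry":0,"rz":0,"jaw":0}

```text
clock: 13.1
tool_pos: [0.6167, -0.0465, 0.0497]
eef_rot: [0.996, 0.089, -0.0, -0.0]
contact_force: [0.0, -0.1, -0.9]
opening: 0.243
finger_force: 40.0
```

>>> send_rows:
  motion:
    - {"x":0,"y":-0.05,"z":0,"rx":0,"ry":0,"rz":0,"jaw":0}
    - {"x":0,"y":-0.05,"z":0,"rx":0,"ry":0,"rz":0,"jaw":0}
    - {"x":0,"y":-0.05,"z":0,"rx":0,"ry":0,"rz":0,"jaw":0}
    - {"x":0,"y":0,"z":0,"rx":0,"ry":0,"rz":0,"jaw":0}
    - {"x":0,"y":0,"z":0,"rx":0,"ry":0,"rz":0,"jaw":0}

```text
clock: 13.6
tool_pos: [0.6164, -0.0452, 0.0497]
eef_rot: [0.996, 0.089, -0.0, -0.0]
contact_force: [0.6, -0.6, -1.4]
opening: 0.245
finger_force: 40.0
```

```bash
python3 -c "
from h import *
instage()"
```

```text
tcp in stage mm [ 33.10357715 -61.92591928] z 0.04971378076736208 F stage [ 0.45547342 -0.64746045] -1.3565711126637017 M [-0.06092827 -0.01667134  0.00334266] open 0.24532857145480103 t 13.6
```

>>> send_rows:
  motion:
    - {"x":0,"y":-0.05,"z":0,"rx":0,"ry":0,"rz":0,"jaw":0}
    - {"x":0,"y":-0.05,"z":0,"rx":0,"ry":0,"rz":0,"jaw":0}
    - {"x":0,"y":-0.05,"z":0,"rx":0,"ry":0,"rz":0,"jaw":0}
    - {"x":0,"y":0,"z":0,"rx":0,"ry":0,"rz":0,"jaw":0}
    - {"x":0,"y":0,"z":0,"rx":0,"ry":0,"rz":0,"jaw":0}

```text
clock: 14.1
tool_pos: [0.6162, -0.0443, 0.0498]
eef_rot: [0.996, 0.089, 0.0, 0.0]
contact_force: [-0.9, -1.8, -0.1]
opening: 0.243
finger_force: 40.0
```

```bash
python3 -c "
from h import *
instage()"
```

```text
tcp in stage mm [ 33.07413322 -61.01976032] z 0.04977444273568127 F stage [-1.15476257 -1.60008199] -0.14337122213197673 M [-0.40396299 -0.0122704   0.05605   ] open 0.24348576558541113 t 14.1
```

>>> send_rows:
  motion:
    - {"x":0,"y":-0.05,"z":0,"rx":0,"ry":0,"rz":0,"jaw":0}
    - {"x":0,"y":-0.05,"z":0,"rx":0,"ry":0,"rz":0,"jaw":0}
    - {"x":0,"y":-0.05,"z":0,"rx":0,"ry":0,"rz":0,"jaw":0}
    - {"x":0,"y":0,"z":0,"rx":0,"ry":0,"rz":0,"jaw":0}
    - {"x":0,"y":0,"z":0,"rx":0,"ry":0,"rz":0,"jaw":0}

```text
clock: 14.6
tool_pos: [0.6159, -0.0441, 0.0498]
eef_rot: [0.996, 0.088, -0.0, 0.001]
contact_force: [-0.3, -4.9, -0.3]
opening: 0.243
finger_force: 40.0
```

```bash
python3 -c "
from h import *
instage();snap('wrist','w7')"
```

```text
tcp in stage mm [ 32.80633829 -60.81760341] z 0.04981919319515856 F stage [-1.19052176 -4.72121103] -0.2585084420705144 M [-1.18055899 -0.04490728 -0.02960077] open 0.2429599474125989 t 14.6
```

View pics/w7.png

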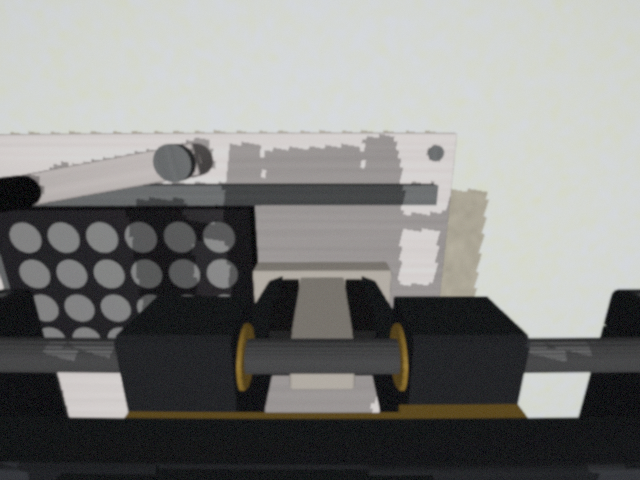

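The picture shows the plate's far edge along the far fence (rows 185–207) and the block's end touching the plate at u≈255; 5 N shows it is seated on the left fence. I'll do a confirming +x nudge.

>>> send_rows:
  motion:
    - {"x":0,"y":0.5,"z":0,"rx":0,"ry":0,"rz":0,"jaw":0}
    - {"x":0,"y":1,"z":0,"rx":0,"ry":0,"rz":0,"jaw":0}
    - {"x":0,"y":0,"z":-2.5,"rx":0,"ry":0,"rz":0,"jaw":0}
    - {"x":0,"y":0,"z":-2.5,"rx":0,"ry":0,"rz":0,"jaw":0}
    - {"x":-3.9,"y":0,"z":0,"rx":0,"ry":0,"rz":0,"jaw":0}

```text
clock: 15.15
tool_pos: [0.5883, -0.0619, 0.1032]
eef_rot: [0.996, 0.09, 0.008, -0.001]
contact_force: [0.5, 0.9, -0.8]
opening: 0.249
finger_force: 40.0
```

>>> send_rows:
  motion:
    - {"x":-3.9,"y":0,"z":0,"rx":0,"ry":0,"rz":0,"jaw":0}
    - {"x":0,"y":-3.7,"z":0,"rx":0,"ry":0,"rz":0,"jaw":0}
    - {"x":0,"y":-3.7,"z":0,"rx":0,"ry":0,"rz":0,"jaw":0}
    - {"x":0,"y":-3.6,"z":0,"rx":0,"ry":0,"rz":0,"jaw":0}
    - {"x":0,"y":0,"z":0,"rx":0,"ry":0,"rz":0,"jaw":0}

```text
clock: 15.65
tool_pos: [0.5217, 0.045, 0.0999]
eef_rot: [0.996, 0.094, 0.0, -0.003]
contact_force: [0.6, -0.0, -0.8]
opening: 0.25
finger_force: 40.0
```

>>> send_rows:
  motion:
    - {"x":0,"y":0,"z":2.5,"rx":0,"ry":0,"rz":0,"jaw":0}
    - {"x":0,"y":0,"z":2,"rx":0,"ry":0,"rz":0,"jaw":0}
    - {"x":0,"y":0,"z":0.5,"rx":0,"ry":0,"rz":0,"jaw":0}
    - {"x":0,"y":0,"z":0,"rx":0,"ry":0,"rz":0,"jaw":0}
    - {"x":0,"y":0,"z":0,"rx":0,"ry":0,"rz":0,"jaw":0}

```text
clock: 16.15
tool_pos: [0.5229, 0.0371, 0.0502]
eef_rot: [0.996, 0.089, 0.0, -0.0]
contact_force: [1.0, -0.2, -1.6]
opening: 0.246
finger_force: 40.0
```

```bash
python3 -c "
from h import *
instage();rel((.5,0),.05,.176);snap('wrist','w8')"
```

```text
tcp in stage mm [-44.61587533  35.50273675] z 0.05024433594769111 F stage [ 0.97358461 -0.41413218] -1.5700399992011373 M [-0.01073709 -0.01762642  0.01922433] open 0.2458142001990488 t 16.15
t 16.15 pos [0.52285708 0.03714237 0.05024434] yaw 0.17739827249506643 cm in tool [-2.90530642  3.25259148  0.02141757] rz 0.0013982724950664382 tilt [ 8.83415134e-04  2.68368947e-04 -9.99999574e-01] F [ 1.03105617 -0.23726701 -1.57004   ]
```

Push to x ≈ −22, then small steps.

>>> send_rows:
  motion:
    - {"x":0.5,"y":0,"z":0,"rx":0,"ry":0,"rz":0,"jaw":0}
    - {"x":0.5,"y":0,"z":0,"rx":0,"ry":0,"rz":0,"jaw":0}
    - {"x":0.5,"y":0,"z":0,"rx":0,"ry":0,"rz":0,"jaw":0}
    - {"x":0.4,"y":0,"z":0,"rx":0,"ry":0,"rz":0,"jaw":0}
    - {"x":0.2,"y":0,"z":0,"rx":0,"ry":0,"rz":0,"jaw":0}

```text
clock: 16.7
tool_pos: [0.5438, 0.0412, 0.0498]
eef_rot: [0.996, 0.089, 0.0, -0.0]
contact_force: [0.1, 0.2, -0.3]
opening: 0.246
finger_force: 40.0
```

>>> send_rows:
  motion:
    - {"x":0.1,"y":0,"z":0,"rx":0,"ry":0,"rz":0,"jaw":0}
    - {"x":0.1,"y":0,"z":0,"rx":0,"ry":0,"rz":0,"jaw":0}
    - {"x":0.05,"y":0,"z":0,"rx":0,"ry":0,"rz":0,"jaw":0}
    - {"x":0.05,"y":0,"z":0,"rx":0,"ry":0,"rz":0,"jaw":0}
    - {"x":0,"y":0,"z":0,"rx":0,"ry":0,"rz":0,"jaw":0}

```text
clock: 17.2
tool_pos: [0.5454, 0.0413, 0.0496]
eef_rot: [0.996, 0.089, -0.001, 0.0]
contact_force: [-0.6, -0.2, -1.1]
opening: 0.247
finger_force: 40.0
```

```bash
python3 -c "
from h import *
instage()"
```

```text
tcp in stage mm [-21.69968076  35.67714667] z 0.04959486091472733 F stage [-0.6260263  -0.13409087] -1.0912122566415332 M [-0.05836685  0.19931297 -0.10940036] open 0.24742379028876543 t 17.2
```

>>> send_rows:
  motion:
    - {"x":0.05,"y":0,"z":0,"rx":0,"ry":0,"rz":0,"jaw":0}
    - {"x":0.05,"y":0,"z":0,"rx":0,"ry":0,"rz":0,"jaw":0}
    - {"x":0.05,"y":0,"z":0,"rx":0,"ry":0,"rz":0,"jaw":0}
    - {"x":0,"y":0,"z":0,"rx":0,"ry":0,"rz":0,"jaw":0}
    - {"x":0,"y":0,"z":0,"rx":0,"ry":0,"rz":0,"jaw":0}

```text
clock: 17.7
tool_pos: [0.546, 0.0415, 0.0496]
eef_rot: [0.996, 0.089, -0.002, 0.0]
contact_force: [-4.1, -0.6, 1.4]
opening: 0.246
finger_force: 40.0
```

```bash
python3 -c "
from h import *
instage()"
```

```text
tcp in stage mm [-21.11717333  35.73056578] z 0.04956209023317212 F stage [-4.18245902  0.11973735] 1.3583382649572695 M [-0.14648993  1.21066572 -0.05215885] open 0.24569902606800104 t 17.7
```

>>> send_rows:
  motion:
    - {"x":-0.5,"y":0,"z":0,"rx":0,"ry":0,"rz":0,"jaw":0}
    - {"x":-1,"y":0,"z":0,"rx":0,"ry":0,"rz":0,"jaw":0}
    - {"x":0,"y":0,"z":-2,"rx":0,"ry":0,"rz":0,"jaw":0}
    - {"x":0,"y":0,"z":-3,"rx":0,"ry":0,"rz":0,"jaw":0}
    - {"x":0,"y":0,"z":-1,"rx":0,"ry":0,"rz":0,"jaw":0}

```text
clock: 18.2
tool_pos: [0.5355, 0.0398, 0.112]
eef_rot: [0.996, 0.089, 0.004, -0.0]
contact_force: [0.7, 0.4, -0.5]
opening: 0.248
finger_force: 40.0
```

>>> send_rows:
  motion:
    - {"x":-1,"y":4.2,"z":0,"rx":0,"ry":0,"rz":0,"jaw":0}
    - {"x":-1,"y":4.2,"z":0,"rx":0,"ry":0,"rz":0,"jaw":0}
    - {"x":-1,"y":4.2,"z":0,"rx":0,"ry":0,"rz":0,"jaw":0}
    - {"x":-1,"y":4.2,"z":0,"rx":0,"ry":0,"rz":0,"jaw":0}
    - {"x":-1,"y":4.2,"z":0,"rx":0,"ry":0,"rz":0,"jaw":0}

```text
clock: 18.7
tool_pos: [0.5214, -0.1781, 0.1095]
eef_rot: [0.996, 0.089, 0.001, 0.0]
contact_force: [1.2, -0.5, -1.0]
opening: 0.248
finger_force: 40.0
```

>>> send_rows:
  motion:
    - {"x":-1,"y":4.2,"z":0,"rx":0,"ry":0,"rz":0,"jaw":0}
    - {"x":-1,"y":4.2,"z":0,"rx":0,"ry":0,"rz":0,"jaw":0}
    - {"x":-1,"y":4.2,"z":0,"rx":0,"ry":0,"rz":0.11,"jaw":0}
    - {"x":0,"y":0,"z":0,"rx":0,"ry":0,"rz":0.11,"jaw":0}
    - {"x":0,"y":0,"z":0,"rx":0,"ry":0,"rz":0,"jaw":0}

```text
clock: 19.2
tool_pos: [0.5135, -0.3076, 0.1093]
eef_rot: [1.0, -0.023, 0.001, 0.001]
contact_force: [0.2, 1.1, -1.5]
opening: 0.244
finger_force: 40.0
```

```bash
python3 -c "
from h import *
snap('wrist','w9');rel((.511,-.3105),.0405,-.04)"
```

```text
t 19.25 pos [ 0.51389142 -0.30553139  0.10933644] yaw -0.040100126819470436 cm in tool [-0.27678649  0.50889024  6.88327311] rz -0.00010012681947043495 tilt [ 1.13655091e-03  7.60723677e-05 -9.99999351e-01] F [ 0.02679902 -0.90906265 -1.50302814]
```

>>> send_rows:
  motion:
    - {"x":-0.3,"y":0.5,"z":2.5,"rx":0,"ry":0,"rz":0,"jaw":0}
    - {"x":0,"y":0,"z":2.5,"rx":0,"ry":0,"rz":0,"jaw":0}
    - {"x":0,"y":0,"z":1.2,"rx":0,"ry":0,"rz":0,"jaw":0}
    - {"x":0,"y":0,"z":0.4,"rx":0,"ry":0,"rz":0,"jaw":0}
    - {"x":0,"y":0,"z":0.2,"rx":0,"ry":0,"rz":0,"jaw":0}

```text
clock: 19.75
tool_pos: [0.5109, -0.3096, 0.0417]
eef_rot: [1.0, -0.02, 0.0, -0.0]
contact_force: [-0.1, -0.3, -0.1]
opening: 0.245
finger_force: 40.0
```

>>> send_rows:
  motion:
    - {"x":0,"y":0,"z":0.1,"rx":0,"ry":0,"rz":0,"jaw":0}
    - {"x":0,"y":0,"z":0.05,"rx":0,"ry":0,"rz":0,"jaw":0}
    - {"x":0,"y":0,"z":0.05,"rx":0,"ry":0,"rz":0,"jaw":0}
    - {"x":0,"y":0,"z":0,"rx":0,"ry":0,"rz":0,"jaw":0}
    - {"x":0,"y":0,"z":0,"rx":0,"ry":0,"rz":0,"jaw":0}

```text
clock: 20.25
tool_pos: [0.5103, -0.3107, 0.04]
eef_rot: [1.0, -0.021, 0.0, 0.0]
contact_force: [-0.7, 0.4, -1.9]
opening: 0.245
finger_force: 40.0
```

```bash
python3 -c "
from h import *
rel((.511,-.3105),.0397,-.04)"
```

```text
t 20.25 pos [ 0.51029127 -0.31065491  0.04001082] yaw -0.04227357564918006 cm in tool [ 0.07014172 -0.01848038  0.03110862] rz -0.002273575649180057 tilt [ 4.31476565e-04 -2.65205911e-04 -9.99999872e-01] F [-0.67074994  0.39362485 -1.94734175]
```

>>> send_rows:
  motion:
    - {"x":0,"y":0,"z":0.03,"rx":0,"ry":0,"rz":0,"jaw":0}
    - {"x":0,"y":0,"z":0,"rx":0,"ry":0,"rz":0,"jaw":2.6}
    - {"x":0,"y":0,"z":0,"rx":0,"ry":0,"rz":0,"jaw":4}
    - {"x":0,"y":0,"z":0,"rx":0,"ry":0,"rz":0,"jaw":6}
    - {"x":0,"y":0,"z":0,"rx":0,"ry":0,"rz":0,"jaw":6}

```text
clock: 20.75
tool_pos: [0.5102, -0.3106, 0.0394]
eef_rot: [1.0, -0.021, 0.0, 0.0]
contact_force: [0.6, 0.1, -0.1]
opening: 0.544
finger_force: 0.0
```

>>> send_rows:
  motion:
    - {"x":0,"y":0,"z":0,"rx":0,"ry":0,"rz":0,"jaw":6}
    - {"x":0,"y":0,"z":-1,"rx":0,"ry":0,"rz":0,"jaw":6}
    - {"x":0,"y":0,"z":-2.5,"rx":0,"ry":0,"rz":0,"jaw":6}
    - {"x":0,"y":0,"z":-4,"rx":0,"ry":0,"rz":0,"jaw":6}
    - {"x":0,"y":0,"z":-4,"rx":0,"ry":0,"rz":0,"jaw":6}

```text
clock: 21.25
tool_pos: [0.5098, -0.3103, 0.156]
eef_rot: [1.0, -0.021, -0.0, -0.0]
contact_force: [0.9, -0.1, 0.3]
opening: 0.676
finger_force: 0.0
```

>>> send_rows:
  motion:
    - {"x":0,"y":0,"z":-4,"rx":0,"ry":0,"rz":0,"jaw":4}
    - {"x":0,"y":-4,"z":-3,"rx":0,"ry":0,"rz":0,"jaw":2}
    - {"x":0,"y":-4.5,"z":0,"rx":0,"ry":0,"rz":0,"jaw":0}
    - {"x":0,"y":-4.5,"z":0,"rx":0,"ry":0,"rz":0,"jaw":0}
    - {"x":0,"y":-4.5,"z":0,"rx":0,"ry":0,"rz":0,"jaw":0}

```text
clock: 21.75
tool_pos: [0.5175, -0.1342, 0.2257]
eef_rot: [1.0, -0.021, 0.001, 0.0]
contact_force: [0.9, 0.6, 0.7]
opening: 0.251
finger_force: 0.0
```

>>> send_rows:
  motion:
    - {"x":0,"y":0,"z":0,"rx":0,"ry":0,"rz":0,"jaw":0}
    - {"x":0,"y":0,"z":0,"rx":0,"ry":0,"rz":0,"jaw":0}
    - {"x":0,"y":0,"z":0,"rx":0,"ry":0,"rz":0,"jaw":0}
    - {"x":0,"y":0,"z":0,"rx":0,"ry":0,"rz":0,"jaw":0}
    - {"x":0,"y":0,"z":0,"rx":0,"ry":0,"rz":0,"jaw":0}

```text
clock: 22.25
tool_pos: [0.5173, -0.1372, 0.2244]
eef_rot: [1.0, -0.022, -0.0, 0.0]
contact_force: [0.5, 0.1, 0.3]
opening: 0.004
finger_force: 0.0
```

```bash
python3 -c "
from h import *
np.set_printoptions(precision=4,suppress=True)
s=snap('wrist','w10');rel((.5,-.1),.25,.176);c=cam(s)
a=.176;r=np.array([[np.cos(a),-np.sin(a)],[np.sin(a),np.cos(a)]])
# predicted pixels if flush: plate corners (top), base corner of fences, tray center
f=lambda p,z:proj(c,[[*(r@np.array(p)+[.573,.01]),z]])[0]
for p in [(75,100),(75,-120),(-65,100)]: print('fence',p,f(np.array(p)/1e3,.012))
for p in [(74.75,99.9),(74.75,-27.9),(-10.75,-27.9),(-10.75,99.9)]: print('plate',f(np.array(p)/1e3,.0264))
print('pusher top',proj(c,[(.5103,-.3107,.08)]))"
```

```text
t 22.3 pos [ 0.5174 -0.1369  0.2244] yaw -0.044214328781379424 cm in tool [-1.8985 -3.6051 -2.5656] rz -0.22021432878137942 tilt [-0.0001 -0.0004 -1.    ] F [-0.0023 -0.2539 -0.0639]
fence (75, 100) [ 53.1697 113.3002]
fence (75, -120) [268.7886  57.5639]
fence (-65, 100) [107.7457 245.7991]
plate [ 41.7492 112.3861]
plate [169.1855  78.887 ]
plate [198.4944 171.3525]
plate [ 78.3484 199.9604]
pusher top [[521.79   228.4555]]
```

View pics/w10.png

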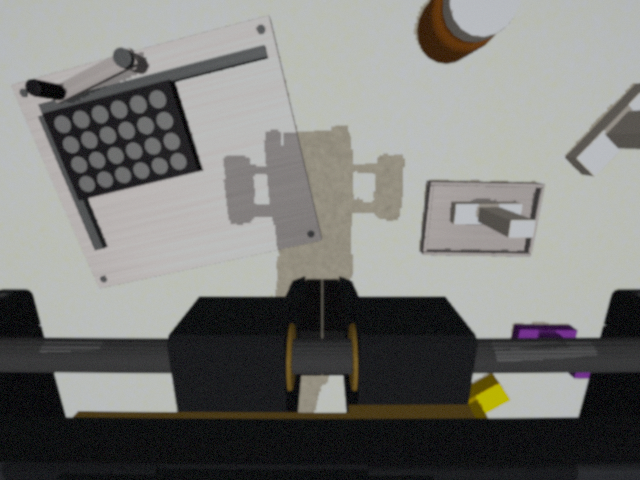

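The last picture shows the pusher upright in the tray with its top at (521,228), as predicted. Plate corners are at (42,115), (176,82), (200,170) and (79,199), so it is flush. The keeper pin is at (123,58) and the knob top at about (35,87).

```bash
python3 -c "
from h import *
np.set_printoptions(precision=4,suppress=True)
c=load('w10');a=.176;r=np.array([[np.cos(a),np.sin(a)],[-np.sin(a),np.cos(a)]])
for uv,z in [((123,58),.042),((35,87),.066),((62,92),.036)]:
  p=back(c,[uv],z)[0,:2]; print(p,1e3*r@(p-[.573,.01]))
for th in [0,.1,.2]:
  p=r.T@(np.array([.097-.07*np.sin(th),.07*np.cos(th)]))+[.573,.01]; print(th,p,proj(c,[[*p,.066],[*p,.036]]).tolist())
import numpy as np
img=cv2.imread('pics/w10.png')[70:110,15:80].max(2); n,l,s,ce=cv2.connectedComponentsWithStats((img<35).astype('uint8')); print(s[1:],ce[1:])
rel((.6,.0),.1,.176);print(get_state()['q'])"
```

```text
[0.6671 0.0264] [95.56  -0.311]
[0.6441 0.0906] [84.0944 66.9039]
[0.6441 0.0907] [84.1226 66.9638]
0 [0.6562 0.0959] [[24.68456250573115, 71.20413014991058], [52.97353125406403, 77.75786049311344]]
0.1 [0.6494 0.0943] [[28.81888701473582, 80.20591454153072], [56.57230138360063, 85.8778560558763]]
0.2 [0.6428 0.0921] [[33.64433948587191, 88.80153487558897], [60.809024193356265, 93.64026248203714]]
[[ 12  11  38  18 442]
 [ 46  35  19   5  42]] [[30.7262 19.543 ]
 [57.5238 37.8333]]
t 22.3 pos [ 0.5174 -0.1369  0.2244] yaw -0.044214328781379424 cm in tool [  7.6512 -14.0435  12.4292] rz -0.22021432878137942 tilt [-0.0001 -0.0004 -1.    ] F [-0.0023 -0.2539 -0.0639]
[ 0.3063  0.6092 -0.2169  1.8641  0.1957  0.6888 -1.6394]
```

```bash
cat >> h.py <<'E'
def goS(x,y,z,yaw=.176):
    a=.176;r=np.array([[np.cos(a),-np.sin(a)],[np.sin(a),np.cos(a)]]); rel(r@np.array([x,y])/1e3+[.573,.01],z,yaw)
E
python3 -c "
from h import *
np.set_printoptions(precision=4,suppress=True)
a=.176;r=np.array([[np.cos(a),np.sin(a)],[-np.sin(a),np.cos(a)]])
for p in [back(load('s1'),[(448,232)],0)[0],back(load('s1'),[(456,181)],.15)[0],back(load('d1'),[(141,297)],.15)[0]]: print('flask',p,1e3*r@(p[:2]-[.573,.01]))
goS(112,58,.058)"
```

```text
flask [0.6859 0.2936 0.    ] [160.7625 259.447 ]
flask [0.6825 0.2886 0.15  ] [156.576  255.0868]
flask [0.6729 0.3011 0.15  ] [149.3539 269.0901]
t 22.3 pos [ 0.5174 -0.1369  0.2244] yaw -0.044214328781379424 cm in tool [ 14.5726 -23.0313  16.6248] rz -0.22021432878137942 tilt [-0.0001 -0.0004 -1.    ] F [-0.0023 -0.2539 -0.0639]
```

>>> send_rows:
  motion:
    - {"x":2.4,"y":-3.8,"z":0,"rx":0,"ry":0,"rz":0,"jaw":0}
    - {"x":2.4,"y":-3.8,"z":0,"rx":0,"ry":0,"rz":0,"jaw":0}
    - {"x":2.4,"y":-3.8,"z":1,"rx":0,"ry":0,"rz":0,"jaw":0}
    - {"x":2.4,"y":-3.8,"z":2,"rx":0,"ry":0,"rz":0,"jaw":0}
    - {"x":2.4,"y":-3.8,"z":2,"rx":0,"ry":0,"rz":0,"jaw":0}

```text
clock: 22.8
tool_pos: [0.6467, 0.0499, 0.174]
eef_rot: [1.0, -0.022, 0.001, 0.0]
contact_force: [-0.0, -1.1, 0.4]
opening: 0.004
finger_force: 0.0
```

>>> send_rows:
  motion:
    - {"x":2.5,"y":-3.9,"z":2,"rx":0,"ry":0,"rz":0,"jaw":0}
    - {"x":0,"y":0,"z":2,"rx":0,"ry":0,"rz":-0.11,"jaw":0}
    - {"x":0,"y":0,"z":2,"rx":0,"ry":0,"rz":-0.11,"jaw":0}
    - {"x":0,"y":0,"z":0,"rx":0,"ry":0,"rz":0,"jaw":0}
    - {"x":0,"y":0,"z":0,"rx":0,"ry":0,"rz":0,"jaw":0}

```text
clock: 23.3
tool_pos: [0.6718, 0.0858, 0.1145]
eef_rot: [0.996, 0.087, -0.0, 0.0]
contact_force: [-0.5, -0.3, 0.0]
opening: 0.005
finger_force: 0.0
```

```bash
python3 -c "
from h import *
instage();goS(112,58,.058);print(get_state()['q'])"
```

```text
tcp in stage mm [110.584894    57.29400669] z 0.11453765884668424 F stage [-0.54714457 -0.24082837] 0.004696919640460262 M [ 0.00296036 -0.03323754 -0.04435584] open 0.00524245089724263 t 23.3
t 23.3 pos [0.67184481 0.08577154 0.11453766] yaw 0.1740326782249017 cm in tool [ 0.14500239 -0.07179187  5.65366239] rz -0.001967321775098285 tilt [-6.04521995e-04 -2.70476396e-04 -9.99999781e-01] F [-0.49652494 -0.3329091   0.00469692]
[-0.08647031  0.92439775 -0.21373977  1.49331032  0.25082718  0.75148408
 -1.79841765]
```

Lower beside the knob, then push toward −x.

>>> send_rows:
  motion:
    - {"x":0.3,"y":0,"z":2,"rx":0,"ry":0,"rz":0,"jaw":0}
    - {"x":0,"y":0,"z":2,"rx":0,"ry":0,"rz":0,"jaw":0}
    - {"x":0,"y":0,"z":1.3,"rx":0,"ry":0,"rz":0,"jaw":0}
    - {"x":0,"y":0,"z":0.3,"rx":0,"ry":0,"rz":0,"jaw":0}
    - {"x":0,"y":0,"z":0,"rx":0,"ry":0,"rz":0,"jaw":0}

```text
clock: 23.8
tool_pos: [0.6751, 0.087, 0.0591]
eef_rot: [0.996, 0.088, 0.0, 0.0]
contact_force: [0.7, -0.2, 0.1]
opening: 0.001
finger_force: 0.0
```

>>> send_rows:
  motion:
    - {"x":-0.5,"y":0,"z":0,"rx":0,"ry":0,"rz":0,"jaw":0}
    - {"x":-0.5,"y":0,"z":0,"rx":0,"ry":0,"rz":0,"jaw":0}
    - {"x":-0.5,"y":0,"z":0,"rx":0,"ry":0,"rz":0,"jaw":0}
    - {"x":-0.5,"y":0,"z":0,"rx":0,"ry":0,"rz":0,"jaw":0}
    - {"x":-0.5,"y":0,"z":0,"rx":0,"ry":0,"rz":0,"jaw":0}

```text
clock: 24.3
tool_pos: [0.6501, 0.0825, 0.059]
eef_rot: [0.996, 0.089, 0.0, 0.0]
contact_force: [0.8, -1.1, 0.6]
opening: 0.004
finger_force: 0.4
```

>>> send_rows:
  motion:
    - {"x":-0.6,"y":0,"z":0,"rx":0,"ry":0,"rz":0,"jaw":0}
    - {"x":-0.6,"y":0,"z":0,"rx":0,"ry":0,"rz":0,"jaw":0}
    - {"x":-0.6,"y":0,"z":0,"rx":0,"ry":0,"rz":0,"jaw":0}
    - {"x":-0.6,"y":0,"z":0,"rx":0,"ry":0,"rz":0,"jaw":0}
    - {"x":-0.4,"y":0,"z":0,"rx":0,"ry":0,"rz":0,"jaw":0}

```text
clock: 24.8
tool_pos: [0.6243, 0.0758, 0.0588]
eef_rot: [0.996, 0.088, 0.002, 0.001]
contact_force: [8.3, -5.2, -3.9]
opening: 0.005
finger_force: 4.5
```

```bash
python3 - <<'E'
from h import *
instage()
# dark-knob check in scene and side images for keeper angles
a=.176;r=np.array([[np.cos(a),-np.sin(a)],[np.sin(a),np.cos(a)]])
for n in ['scene','side']:
    s=snap(n,n+'k'); c=cam(s); g=s['img'].max(2).astype(float)
    o=[]
    for th in np.arange(.1,1.6,.1):
        p=r@np.array([.097-.07*np.sin(th),.07*np.cos(th)])+[.573,.01]
        u=proj(c,[[*p,z] for z in (.042,.048,.054,.06)]).round().astype(int); o.append((round(th,1),int(np.mean([g[v,x] for x,v in u]))))
    print(n,o)
E
```

```text
tcp in stage mm [61.99059618 55.78530579] z 0.05883207675996293 F stage [ 7.28214935 -6.55083241] -3.927244321116845 M [-1.12779222 -1.71230036  0.1344775 ] open 0.005344663251006808 t 24.8
scene [(np.float64(0.1), 164), (np.float64(0.2), 31), (np.float64(0.3), 16), (np.float64(0.4), 12), (np.float64(0.5), 11), (np.float64(0.6), 11), (np.float64(0.7), 10), (np.float64(0.8), 7), (np.float64(0.9), 17), (np.float64(1.0), 26), (np.float64(1.1), 17), (np.float64(1.2), 28), (np.float64(1.3), 36), (np.float64(1.4), 38), (np.float64(1.5), 38)]
side [(np.float64(0.1), 50), (np.float64(0.2), 36), (np.float64(0.3), 31), (np.float64(0.4), 23), (np.float64(0.5), 12), (np.float64(0.6), 12), (np.float64(0.7), 13), (np.float64(0.8), 6), (np.float64(0.9), 11), (np.float64(1.0), 19), (np.float64(1.1), 24), (np.float64(1.2), 27), (np.float64(1.3), 38), (np.float64(1.4), 76), (np.float64(1.5), 105)]
```

The knob jammed by friction at ≈0.84 rad, so I'll step around and push along the arc from the +y side.

>>> send_rows:
  motion:
    - {"x":1,"y":0,"z":0,"rx":0,"ry":0,"rz":0,"jaw":0}
    - {"x":1.2,"y":0,"z":0,"rx":0,"ry":0,"rz":0,"jaw":0}
    - {"x":0,"y":-1.6,"z":0,"rx":0,"ry":0,"rz":0,"jaw":0}
    - {"x":0,"y":-1.7,"z":0,"rx":0,"ry":0,"rz":0,"jaw":0}
    - {"x":0,"y":0,"z":0,"rx":0,"ry":0,"rz":0,"jaw":0}

```text
clock: 25.4
tool_pos: [0.6361, 0.1204, 0.0585]
eef_rot: [0.996, 0.092, -0.001, -0.002]
contact_force: [-0.0, 0.1, 0.3]
opening: 0.005
finger_force: 0.0
```

```bash
python3 - <<'E'
from h import *
instage()
a=.176;r=np.array([[np.cos(a),-np.sin(a)],[np.sin(a),np.cos(a)]])
for n in ['scene','side']:
    s=snap(n,n+'k2'); c=cam(s); g=s['img'].max(2).astype(float)
    o=[]
    for th in np.arange(.1,1.6,.1):
        p=r@np.array([.097-.07*np.sin(th),.07*np.cos(th)])+[.573,.01]
        u=proj(c,[[*p,z] for z in (.042,.048,.054,.06)]).round().astype(int); o.append((float(round(th,1)),int(np.mean([g[v,x] for x,v in u]))))
    print(n,o)
E
```

```text
tcp in stage mm [81.47781287 97.59745543] z 0.05849224856674571 F stage [-0.00999808  0.12263648] 0.34855264140479053 M [0.01633074 0.01168995 0.04798839] open 0.004514465360591795 t 25.4
scene [(0.1, 105), (0.2, 79), (0.3, 81), (0.4, 100), (0.5, 97), (0.6, 65), (0.7, 21), (0.8, 6), (0.9, 11), (1.0, 23), (1.1, 17), (1.2, 28), (1.3, 36), (1.4, 38), (1.5, 37)]
side [(0.1, 16), (0.2, 7), (0.3, 75), (0.4, 78), (0.5, 43), (0.6, 55), (0.7, 50), (0.8, 7), (0.9, 13), (1.0, 33), (1.1, 49), (1.2, 51), (1.3, 56), (1.4, 87), (1.5, 111)]
```

>>> send_rows:
  motion:
    - {"x":-1.3,"y":0,"z":0,"rx":0,"ry":0,"rz":0,"jaw":0}
    - {"x":-1.3,"y":0,"z":0,"rx":0,"ry":0,"rz":0,"jaw":0}
    - {"x":-1.2,"y":0,"z":0,"rx":0,"ry":0,"rz":0,"jaw":0}
    - {"x":0,"y":0,"z":0,"rx":0,"ry":0,"rz":0,"jaw":0}
    - {"x":0,"y":0,"z":0,"rx":0,"ry":0,"rz":0,"jaw":0}

```text
clock: 26.0
tool_pos: [0.6015, 0.1069, 0.0588]
eef_rot: [0.996, 0.089, 0.0, 0.0]
contact_force: [-0.1, -0.4, -0.5]
opening: 0.004
finger_force: 0.0
```

```bash
python3 -c "
from h import *
instage()"
```

```text
tcp in stage mm [44.99345272 90.46161668] z 0.05876525689592639 F stage [-0.21203002 -0.38719545] -0.45945332335262123 M [ 0.02779634 -0.03114917  0.05221846] open 0.003668648882494641 t 26.0
```

>>> send_rows:
  motion:
    - {"x":0,"y":0.6,"z":0,"rx":0,"ry":0,"rz":0,"jaw":0}
    - {"x":0,"y":0.6,"z":0,"rx":0,"ry":0,"rz":0,"jaw":0}
    - {"x":0,"y":0.6,"z":0,"rx":0,"ry":0,"rz":0,"jaw":0}
    - {"x":-0.35,"y":0.5,"z":0,"rx":0,"ry":0,"rz":0,"jaw":0}
    - {"x":-0.35,"y":0.5,"z":0,"rx":0,"ry":0,"rz":0,"jaw":0}

```text
clock: 26.5
tool_pos: [0.5984, 0.0785, 0.0584]
eef_rot: [0.996, 0.089, -0.001, -0.0]
contact_force: [-1.4, 2.3, 0.4]
opening: 0.005
finger_force: 0.8
```

>>> send_rows:
  motion:
    - {"x":-0.3,"y":0.6,"z":0,"rx":0,"ry":0,"rz":0,"jaw":0}
    - {"x":-0.3,"y":0.6,"z":0,"rx":0,"ry":0,"rz":0,"jaw":0}
    - {"x":-0.2,"y":0.6,"z":0,"rx":0,"ry":0,"rz":0,"jaw":0}
    - {"x":-0.2,"y":0.6,"z":0,"rx":0,"ry":0,"rz":0,"jaw":0}
    - {"x":0,"y":0,"z":0,"rx":0,"ry":0,"rz":0,"jaw":0}

```text
clock: 27.0
tool_pos: [0.5938, 0.0512, 0.0586]
eef_rot: [0.996, 0.088, 0.0, 0.001]
contact_force: [0.4, -0.2, -0.2]
opening: 0.006
finger_force: 0.0
```

```bash
python3 -c "
from h import *
instage()"
```

```text
tcp in stage mm [27.66429879 36.95374053] z 0.05864869114134297 F stage [ 0.34600276 -0.22006457] -0.15412253146504273 M [ 0.03131691  0.0365621  -0.00446176] open 0.005527064620218041 t 27.0
```

Continue −y in small steps to the stop.

>>> send_rows:
  motion:
    - {"x":0,"y":0.3,"z":0,"rx":0,"ry":0,"rz":0,"jaw":0}
    - {"x":0,"y":0.2,"z":0,"rx":0,"ry":0,"rz":0,"jaw":0}
    - {"x":0,"y":0.2,"z":0,"rx":0,"ry":0,"rz":0,"jaw":0}
    - {"x":0,"y":0.1,"z":0,"rx":0,"ry":0,"rz":0,"jaw":0}
    - {"x":0,"y":0,"z":0,"rx":0,"ry":0,"rz":0,"jaw":0}

```text
clock: 27.5
tool_pos: [0.595, 0.0452, 0.0586]
eef_rot: [0.996, 0.089, 0.0, 0.0]
contact_force: [-0.1, -0.4, -0.1]
opening: 0.003
finger_force: 0.0
```

```bash
cat > k.py <<'E'
from h import *
instage()
a=.176;r=np.array([[np.cos(a),-np.sin(a)],[np.sin(a),np.cos(a)]])
for n in ['scene','side']:
    s=snap(n,n+'k3'); c=cam(s); g=s['img'].max(2).astype(float)
    o=[]
    for th in np.arange(.9,1.75,.05):
        p=r@np.array([.097-.07*np.sin(th),.07*np.cos(th)])+[.573,.01]
        u=proj(c,[[*p,z] for z in (.042,.048,.054,.06)]).round().astype(int); o.append((float(round(th,2)),int(np.mean([g[v,x] for x,v in u]))))
    print(n,o)
E
python3 k.py
```

```text
tcp in stage mm [27.85667965 30.84829969] z 0.058590175011583784 F stage [-0.21341586 -0.40820188] -0.06523069470335381 M [0.00844117 0.04507598 0.00788228] open 0.0029779620510042883 t 27.5
scene [(0.9, 23), (0.95, 24), (1.0, 16), (1.05, 12), (1.1, 12), (1.15, 9), (1.2, 16), (1.25, 13), (1.3, 6), (1.35, 7), (1.4, 7), (1.45, 6), (1.5, 6), (1.55, 6), (1.6, 10), (1.65, 19), (1.7, 24)]
side [(0.9, 15), (0.95, 11), (1.0, 14), (1.05, 17), (1.1, 15), (1.15, 11), (1.2, 6), (1.25, 9), (1.3, 12), (1.35, 9), (1.4, 8), (1.45, 10), (1.5, 3), (1.55, 11), (1.6, 9), (1.65, 11), (1.7, 16)]
```

>>> send_rows:
  motion:
    - {"x":0,"y":0.1,"z":0,"rx":0,"ry":0,"rz":0,"jaw":0}
    - {"x":0,"y":0.1,"z":0,"rx":0,"ry":0,"rz":0,"jaw":0}
    - {"x":0,"y":0.1,"z":0,"rx":0,"ry":0,"rz":0,"jaw":0}
    - {"x":0,"y":0.1,"z":0,"rx":0,"ry":0,"rz":0,"jaw":0}
    - {"x":0,"y":0,"z":0,"rx":0,"ry":0,"rz":0,"jaw":0}

```text
clock: 28.1
tool_pos: [0.5956, 0.0412, 0.0586]
eef_rot: [0.996, 0.089, -0.0, 0.0]
contact_force: [-0.2, 0.2, 1.1]
opening: 0.003
finger_force: 0.1
```

>>> send_rows:
  motion:
    - {"x":0,"y":0.1,"z":0,"rx":0,"ry":0,"rz":0,"jaw":0}
    - {"x":0,"y":0.05,"z":0,"rx":0,"ry":0,"rz":0,"jaw":0}
    - {"x":0,"y":0.05,"z":0,"rx":0,"ry":0,"rz":0,"jaw":0}
    - {"x":0,"y":0,"z":0,"rx":0,"ry":0,"rz":0,"jaw":0}
    - {"x":0,"y":0,"z":0,"rx":0,"ry":0,"rz":0,"jaw":0}

```text
clock: 28.6
tool_pos: [0.5959, 0.0397, 0.0586]
eef_rot: [0.996, 0.089, -0.0, -0.0]
contact_force: [-0.6, 0.3, 0.7]
opening: 0.008
finger_force: 0.6
```

```bash
python3 k.py|head -1
```

```text
tcp in stage mm [27.73733462 25.23671556] z 0.05858213661838131 F stage [-0.5524376  0.4023262] 0.6694140354198221 M [ 0.20615724  0.19282169 -0.04050244] open 0.00820510002756475 t 28.6
```

>>> send_rows:
  motion:
    - {"x":0,"y":0.1,"z":0,"rx":0,"ry":0,"rz":0,"jaw":0}
    - {"x":0,"y":0.05,"z":0,"rx":0,"ry":0,"rz":0,"jaw":0}
    - {"x":0,"y":0,"z":0,"rx":0,"ry":0,"rz":0,"jaw":0}
    - {"x":0,"y":0,"z":0,"rx":0,"ry":0,"rz":0,"jaw":0}
    - {"x":0,"y":0,"z":0,"rx":0,"ry":0,"rz":0,"jaw":0}

```text
clock: 29.2
tool_pos: [0.5959, 0.0393, 0.0586]
eef_rot: [0.996, 0.089, -0.0, -0.001]
contact_force: [-1.6, 4.5, 0.4]
opening: 0.007
finger_force: 2.6
```

```bash
python3 k.py|head -1
```

```text
tcp in stage mm [27.71096119 24.85334235] z 0.05857471216628822 F stage [-0.7987703   4.67581674] 0.42950983425441586 M [ 0.96442947  0.45385191 -0.04776365] open 0.00703474512480812 t 29.2
```

The hard stop is reached (4.7 N, at y≈25 as predicted). Backing off +y, then up, then checking.

>>> send_rows:
  motion:
    - {"x":0,"y":-0.5,"z":0,"rx":0,"ry":0,"rz":0,"jaw":0}
    - {"x":0,"y":-1.5,"z":0,"rx":0,"ry":0,"rz":0,"jaw":0}
    - {"x":0,"y":0,"z":-2,"rx":0,"ry":0,"rz":0,"jaw":0}
    - {"x":0,"y":0,"z":-4,"rx":0,"ry":0,"rz":0,"jaw":0}
    - {"x":0,"y":0,"z":-4,"rx":0,"ry":0,"rz":0,"jaw":0}

```text
clock: 29.8
tool_pos: [0.5923, 0.0581, 0.1592]
eef_rot: [0.996, 0.089, -0.001, 0.0]
contact_force: [0.3, 0.3, -0.5]
opening: 0.003
finger_force: 0.0
```

>>> send_rows:
  motion:
    - {"x":-2,"y":0,"z":-4,"rx":0,"ry":0,"rz":0,"jaw":0}
    - {"x":-3.5,"y":0,"z":-3,"rx":0,"ry":0,"rz":0,"jaw":0}
    - {"x":-2,"y":0,"z":0,"rx":0,"ry":0,"rz":0,"jaw":0}
    - {"x":0,"y":0,"z":0,"rx":0,"ry":0,"rz":0,"jaw":0}
    - {"x":0,"y":0,"z":0,"rx":0,"ry":0,"rz":0,"jaw":0}

```text
clock: 30.3
tool_pos: [0.5195, 0.0447, 0.2288]
eef_rot: [0.996, 0.089, 0.001, 0.0]
contact_force: [-0.9, -0.5, -0.2]
opening: 0.004
finger_force: 0.0
```

```bash
python3 - <<'E'
from h import *
np.set_printoptions(precision=1,suppress=True)
instage(); s=snap('wrist','w11'); c=cam(s); g=s['img'].max(2).astype(int)
a=.176;r=np.array([[np.cos(a),-np.sin(a)],[np.sin(a),np.cos(a)]])
f=lambda P,z:proj(c,[[*(r@np.array(p)/1e3+[.573,.01]),z] for p in P])
def prof(name,P,z):
    u=f(P,z).round().astype(int); print(name,[int(g[v,x]) if 0<=v<480 and 0<=x<640 else -1 for x,v in u])
for th in (1.3,1.4,1.45,1.5,1.55,1.6): prof(f'knob {th}',[(97-70*np.sin(th),70*np.cos(th))]*1,.066)
# plate edges: near edge (-x) at three y's and right edge(-y), profile -6..+6mm in 1 mm
for y in (0,60,90): prof(f'-x edge y={y}',[(-10.75+d,y) for d in range(-6,7)],.0264 if 0 else .0264)
for x in (5,60): prof(f'-y edge x={x}',[(x,-27.9+d) for d in range(-6,7)],.0264)
for y in (40,80): prof(f'+x edge y={y}',[(74.75+d,y) for d in range(-6,7)],.0264)
for x in (10,60): prof(f'+y edge x={x}',[(x,99.9+d) for d in range(-6,7)],.0264)
E
```

```text
tcp in stage mm [-46.6  43.5] z 0.22878231262854054 F stage [-1.  -0.4] -0.23377112728589594 M [-0. -0.  0.] open 0.004062147312256948 t 30.3
knob 1.3 [28]
knob 1.4 [48]
knob 1.45 [16]
knob 1.5 [55]
knob 1.55 [47]
knob 1.6 [40]
-x edge y=0 [135, 132, 130, 134, 135, 127, 104, 64, 30, 26, 29, 39, 26]
-x edge y=60 [133, 131, 132, 131, 129, 119, 95, 55, 30, 23, 24, 30, 26]
-x edge y=90 [184, 183, 183, 188, 186, 176, 143, 93, 41, 25, 26, 26, 32]
-y edge x=5 [128, 127, 128, 129, 127, 126, 116, 83, 50, 31, 23, 30, 39]
-y edge x=60 [190, 190, 190, 189, 189, 191, 187, 173, 74, 57, 46, 46, 49]
+x edge y=40 [54, 53, 56, 51, 52, 71, 84, 98, 102, 102, 101, 102, 102]
+x edge y=80 [56, 51, 44, 49, 51, 70, 87, 97, 103, 102, 105, 101, 102]
+y edge x=10 [29, 39, 45, 51, 50, 56, 71, 86, 95, 98, 101, 100, 97]
+y edge x=60 [63, 52, 49, 50, 56, 52, 58, 77, 92, 100, 100, 104, 96]
```

View pics/w11.png

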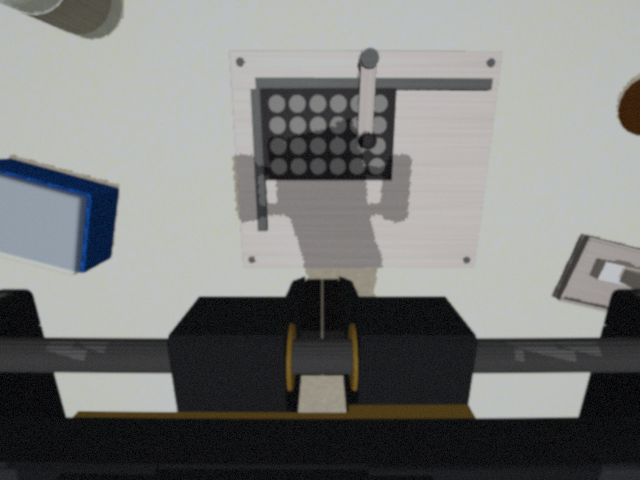

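The keeper points to the stage's −x over the plate (pin (369,57), knob (368,140)). The plate sits flush against both fences with its edges within about 1 mm, and the arm is clear.

```bash
python3 -c "
from plant import *
print(finish_job())"
```

```text
the job is handed in; nothing more can be done
None
```

The job is handed in: the plate sits flush in the corner (edges within about 1 mm in the last picture), the push block is back in its tray, released and upright when I checked before the keeper swing, and the keeper is turned in to its stop; no verdict was returned.

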